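# Count out a tealight gift set through the gate of a counting tray

### The arm

A 6-joint arm with a two-finger parallel gripper is mounted at the origin on a cart in front of the work surface, level with it; the furniture and walls round the work are solid. World frame = base frame: x ahead of the robot, y to its left, z up, the work surface at z = 0. Lengths are in mm, angles in rad, forces in N, time in s.
With the tool pointing down it reaches from about 300 to 850 mm from the base axis. Payload 4.2 kg.
Tool frame: the origin (TCP) lies at the very end of the fingers, on their centre line; the grasp point (between the pads) lies ctrl.grasp_offset behind it (ctrl.grasp_offset is the distance from the TCP to the grasp point, in mm); x points along the fingers, y is the direction in which the jaws open and shut, and the axes are right-handed (so a half turn about x gives the same grasp; the last joint's range is limited). The gripper opens to 91 mm and grips with 3 to 60 N. Pads are 32 mm wide; open, the fingers measure 118 mm over their backs; the gripper's body (76 mm by 178 mm) begins 60 mm behind the grasp point.
Start: joints at [-1.352, 0.32, 1.565, -0, 1.257, -0.02], TCP at [136.012, -558.702, 178.476] pointing down, gripper open.
Joint ranges: [-3.11, 3.11], [-0.84, 2.01], [0.21, 2.61], [-1.34, 4.49], [0.05, 2.63], [-2.56, 2.56]. Speed limits (rad/s): [2.57, 2.57, 3.14, 3.14, 3.14, 3.14].

### API

Orientations are given as a rotation vector (axis times angle).
In Python, from rig import ctrl, imaging, job gives the robot as it stands.
- The arm moves only by the tool arm_command, never from a script. Its argument "increments" is a list of rows, each a list of 3 entries, a list of its own where there are three numbers: the turn, a rotation vector about the tool's x, y, z in units of 60 degrees (1.0 is 60 degrees), then the shift along the tool's x, y, z in units of 0.6 m (1.0 is 0.6 m), then the opening, from -1 (shut) to 1 (fully open). A call has exactly 8 rows; each row is the pose to reach, as a shift and turn from the pose measured when the call began, along the tool's axes at that moment; what a row does not reach only later rows make up. A row lasts 1/8 s, in which the tool goes at most 62.5 mm and 10.7 degrees, less where a joint would pass 70% of its speed; a pose out of reach is approached as far as the arm can. A call with a number of a shift or a turn outside -1 to 1 is refused whole. A call with a gripper value outside its range is refused whole. The fingers move at their own pace and stop on an object; "force" is the grip in N (left out, the last holds). Time passes only in rows, so rows that repeat a pose let the fingers close, or fill a call up. It gives the time, the measured TCP pose, the force and the opening at its end, in the units of the state.
- ctrl.get_state(): the state, without advancing time (a new reading comes with each control period).
- imaging.grab_frame(name): name is "scene" or "side" or "wrist"; returns a dict with "image" (400x640x3 uint8, red, green, blue), "fovy" (degrees; the focal length in pixels is half the picture's height over the tangent of half this angle, whatever the lens; pixels are square), "cx", "cy" (the principal point, pixels), "dist" ([k1, k2, p1, p2, k3] as OpenCV has them; the pictures are not rectified), "extrinsics" (4x4, takes a point from camera to world coordinates). Camera axes: x right, y up, looking along -z (the intrinsics and any distortion apply to the point x, -y, -z); pixel columns grow to the right and rows downward; lengths in mm; the calibration is good to about 2 mm. A picture is of the moment at which its call begins. There is no depth.
- job.sign_off(): hands the job in, once; it reports no verdict.
The state is a dict: "time_s": time; "joint_pos": joint angles; "dq": joint speeds; "tau": joint torques, N m; "tool_pos": TCP position; "eef_rot": TCP orientation; "wrist_force": force on the tool from outside, world axes, zero at the start; "ft_torque": the same for the moment, N m; "grip_width": finger opening in mm.
Only numpy, scipy, OpenCV 4.12 (cv2) and the standard library are available. Lean on these libraries where they do the work, as an engineer would, in place of code of your own. Each camera call takes 0.05 s, during which the arm holds its last target.

### The job

Fill the gift box standing under the counting tray's spout: push the spout's gate wide open by its upright tab, sweep all three tealights along the tray with your fingertips and off the end of the spout so that they drop into the box, then push the gate fully shut again for the next batch. Only push and sweep, gently: do not pinch or lift the tealights. The roll of tape lying on the tray stays on the tray, and the box stays where it stands, as do the glue stick and the stack of coasters.

Things in the scene. Friction and masses are not known exactly. Their poses are not given: they have to be found in the camera images.
- tray: Sheet-metal counting tray on four legs, fixed to the table. Origin: on the table below the tray's middle; z up, -x points to the spout, y across. Its flat floor is 75 mm above the table and spans x = -121 to 155, y = -145 to 145 mm; walls stand 23 mm above the floor. A 69 mm wide throat in the wall at x = -121 mm leads to the spout
- throat (a point): Middle of the throat, at floor height: tray frame x = -121, y = 0, z = 75 mm; tray's axes. The gate crosses the throat. Two straight upright fences, 17 mm high, run from the throat's edges (x = -120, y = +-35 mm) outward to the side walls (x = -52, y = +-145 mm), making a funnel
- lip (a point): Middle of the spout's open end, at floor height: tray frame x = -165, y = 0, z = 75 mm; tray's axes. From throat to lip the floor goes on level, 68 mm wide between cheeks 15 mm high. Parts pushed past the lip drop into the box
- gate (a joint): Sliding gate, a steel blade across the throat just outside the tray's wall (tray frame x = -125 mm, top edge 19 mm above the floor). 0 = shut; grows in m as it slides along the tray's +y; 0.07 = stop, throat clear. Starts shut or up to 15 mm open. Friction 1 to 2 N, no spring: it stays where it is left
- gate_tab (a point): Middle of the rubber grip on the gate's upright tab, above the middle of the blade (tray frame x = -133, y = joint value, z = 122 mm; tray's axes). The grip is 7 mm thick along y (the sliding direction), 14 mm along x, 26 mm high, 34 to 60 mm above the tray's floor, clear of all else; it moves with the gate
- tealight1: Tealight candle, white wax in an aluminium cup: flat disc 38 mm across, 16 mm high (the wick a little more), about 15 g, lying on the tray's floor. One of three alike. Origin: centre of its underside; z is its axis
- tealight2: Tealight candle, white wax in an aluminium cup: flat disc 38 mm across, 16 mm high (the wick a little more), about 15 g, lying on the tray's floor. One of three alike. Origin: centre of its underside; z is its axis
- tealight3: Tealight candle, white wax in an aluminium cup: flat disc 38 mm across, 16 mm high (the wick a little more), about 15 g, lying on the tray's floor. One of three alike. Origin: centre of its underside; z is its axis
- tape_ring: Roll of decorative tape, 60 mm across with a 46 mm hole, 15 mm high, lying flat on the tray among the tealights; it stays on the tray. Origin: centre of its underside
- gift_box: Open white box with green lining, standing loose on the table under the spout: 85 (its x) by 165 (its y) by 50 mm high, walls 2 mm. Origin: centre of its underside; z up. Its inside reaches from 13 to 21 mm behind the lip, under the spout, to about 60 mm beyond it. Another such box stands far to the left and is not used
- glue: Glue stick lying on the table nearer the robot than the tray, 88 mm long, 25 mm thick; leave it alone. Origin: middle of its underside
- coasters: Banded stack of green felt coasters left of the tray, 97 x 98 x 50 mm; leave it alone. Origin: centre of its underside
Mind the look-alikes: they are no part of the job. What is shaped like the tealight2 but brown or pink is not meant.

How it is judged (in metres and radians):
On the way, in this order (a step that is already met when the one before it is completed fails the run):
1. the gate is pushed wide open (55 mm or more) (value of joint gate above 0.055 m), for 0.2 s.
2. all three tealights lie in the gift box (x of tealight1 in the frame of gift_box between -0.041 and 0.041 m and y of tealight1 in the frame of gift_box between -0.081 and 0.081 m and z of tealight1 in the frame of gift_box between -0.005 and 0.048 m and x of tealight2 in the frame of gift_box between -0.041 and 0.041 m and y of tealight2 in the frame of gift_box between -0.081 and 0.081 m and z of tealight2 in the frame of gift_box between -0.005 and 0.048 m and x of tealight3 in the frame of gift_box between -0.041 and 0.041 m and y of tealight3 in the frame of gift_box between -0.081 and 0.081 m and z of tealight3 in the frame of gift_box between -0.005 and 0.048 m), for 0.2 s.
3. the gate is pushed fully shut (within 5 mm) (value of joint gate below 0.005 m), for 0.2 s.
At the end, for the whole second after the job is handed in: All three tealights lie at rest within the gift box's walls and below its rim, the gate is shut to within 5 mm, the tape roll lies on the tray's floor inside the walls, and the box stands upright within 30 mm of where it stood (all of step 2 and linear speed of each of tealight1, tealight2, tealight3 below 0.02 m/s and value of joint gate below 0.005 m and x of tape_ring in the frame of tray between -0.121 and 0.157 m and y of tape_ring in the frame of tray between -0.145 and 0.145 m and z of tape_ring in the frame of tray between 0.07 and 0.09 m and angle between gift_box's own z axis and vertical below 0.12 rad and distance of gift_box from where it was at the start of the episode below 0.03 m); the robot touches nothing.
It fails at once if a tealight is lifted more than 30 mm off the tray's floor (height (world z) of any of tealight1, tealight2, tealight3 above 0.105 m).
It fails at once if a tealight is pinched or pressed hard (more than 15 N from the fingers) (contact force between the fingers and tealight1 above 15 N or contact force between the fingers and tealight2 above 15 N or contact force between the fingers and tealight3 above 15 N).
It fails at once if the tape roll is lifted more than 30 mm or leaves the tray (height (world z) of tape_ring above 0.105 m or height (world z) of tape_ring below 0.06 m or x of tape_ring in the frame of tray below -0.13 m).
It fails at once if the gift box is lifted, tipped or shifted more than 30 mm (height (world z) of gift_box above 0.02 m or angle between gift_box's own z axis and vertical above 0.2 rad or distance of gift_box from where it was at the start of the episode above 0.03 m).
It fails at once if the glue stick or the coasters are moved more than 30 mm (distance of any of glue, coasters from where it was at the start of the episode above 0.03 m).
It also fails if it takes over 64 s, if anything falls off the work surface, if the arm or the gripper's body presses on something with over 40 N, if the wrist force passes 120 N, or if a joint passes its speed limit or range.

## Working session

There is one attempt and no reset: what is moved stays moved. The work goes in short steps, Python scripts to look and compute and a tool call to move; the robot and the scene stay as the last step left them, time stands still between calls to the robot, and variables do not carry over. Pictures are saved under pics/ and viewed, and the job is handed in when it is done.

Besides the shell and the picture viewer there is one more tool, called after ">>>" by a JSON object that holds its "method" and its "body". arm_command: Moves the arm, as the interface text tells. Its arguments: {"type":"object","properties":{"increments":{"type":"array","items":{"type":"array"}},"force":{"type":"number"}},"required":["increments"]}

```bash
mkdir -p pics
cat > h.py <<'E'
from rig import ctrl, imaging, job
import numpy as np, cv2
from scipy.spatial.transform import Rotation as R
def grab(n,save=None):
    f=imaging.grab_frame(n)
    if save: cv2.imwrite('pics/'+save,f['image'][:,:,::-1])
    return f
def K(f):
    h=f['image'].shape[0]; fl=h/2/np.tan(np.radians(f['fovy'])/2)
    return np.array([[fl,0,f['cx']],[0,fl,f['cy']],[0,0,1]])
def ray(f,uv):
    uv=np.array(uv,float).reshape(-1,1,2)
    n=cv2.undistortPoints(uv,K(f),np.array(f['dist'],float)).reshape(-1,2)
    d=np.c_[n[:,0],-n[:,1],-np.ones(len(n))]
    E=np.array(f['extrinsics']); return E[:3,3],d@E[:3,:3].T
def plane(f,uv,z):
    o,d=ray(f,uv); return o+d*((z-o[2])/d[:,2])[:,None]
def proj(f,P):
    E=np.array(f['extrinsics']);P=np.atleast_2d(P)
    c=(P-E[:3,3])@E[:3,:3]; c=c*[1,-1,-1]
    return cv2.projectPoints(c,np.zeros(3),np.zeros(3),K(f),np.array(f['dist'],float))[0].reshape(-1,2)
E
python3 - <<'E'
from h import *
for n in ['scene','side','wrist']:
    f=grab(n,n+'0.png'); print(n,f['fovy'],f['cx'],f['cy'],f['dist'],np.round(f['extrinsics'],3).tolist())
s=ctrl.get_state(); print(s, ctrl.grasp_offset)
E
```

```text
scene 52.94284037060533 316.7129426389993 200.92379192938392 [-0.05316105  0.          0.          0.          0.        ] [[-0.835, 0.422, -0.353, 168.775], [-0.55, -0.648, 0.527, 712.415], [-0.006, 0.634, 0.773, 916.999], [0.0, 0.0, 0.0, 1.0]]
side 51.132839889288505 317.7441725185142 195.94880520828337 [-0.01318183  0.          0.          0.          0.        ] [[0.975, 0.108, -0.193, 339.683], [-0.221, 0.496, -0.84, -567.548], [0.005, 0.862, 0.507, 539.958], [0.0, 0.0, 0.0, 1.0]]
wrist 68.09369194912446 318.09115450788397 204.53572789179103 [-0.05234253  0.          0.          0.          0.        ] [[0.237, 0.936, 0.262, 209.307], [-0.972, 0.228, 0.062, -540.101], [-0.002, -0.269, 0.963, 384.127], [0.0, 0.0, 0.0, 1.0]]
{'time_s': 0.15, 'joint_pos': array([-1.35199052e+00,  3.20144819e-01,  1.56535437e+00, -3.83588914e-06,
        1.25737954e+00, -1.99594138e-02]), 'dq': array([ 0.00084931, -0.00328469, -0.00265729, -0.00332258, -0.00077227,
       -0.00120204]), 'tau': array([ 7.09195024e-05, -4.12773585e+01, -2.32154399e+01,  7.27332733e-02,
        4.33513394e-02, -9.84061148e-05]), 'tool_pos': array([ 135.92446752, -558.29153126,  177.8308217 ]), 'eef_rot': array([ 2.09509945,  0.25268127, -2.0953765 ]), 'wrist_force': array([ 0.40893742, -0.16099211,  0.59377373]), 'ft_torque': array([-0.00881507,  0.01308717,  0.03060923]), 'grip_width': 91.3893090540924} 18.8
```

View pics/scene0.png

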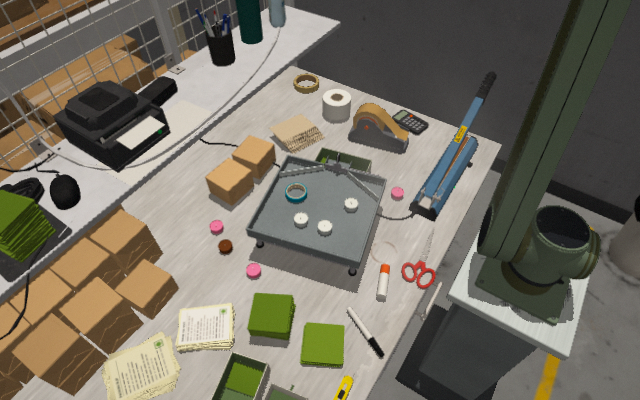

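View pics/side0.png

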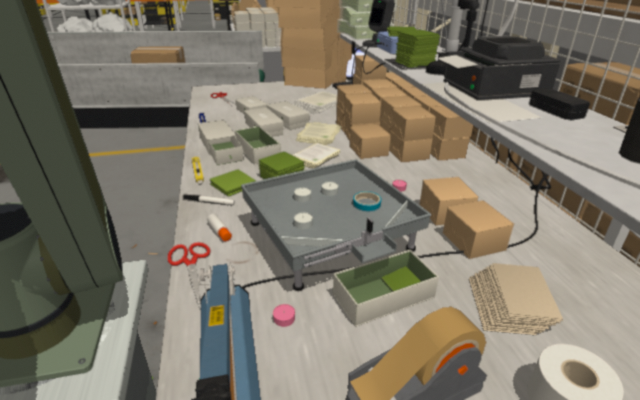

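View pics/wrist0.png

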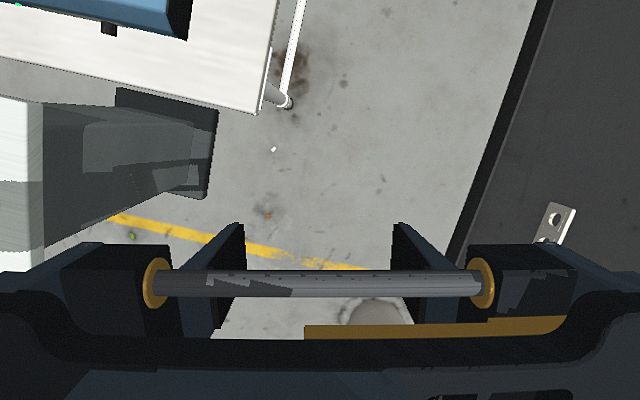

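The scene view shows the tray around (320,205), with tape at (296,192), tealights at (351,204), (301,219) and (325,227), and the spout and gate at about (340,165). The side view shows the gate tab at (369,228) and the box at (385,285). I'll zoom in on both.

Run:
```python
import cv2
a=cv2.imread('pics/scene0.png')[130:290,230:410]; cv2.imwrite('pics/sz.png',cv2.resize(a,(675,600),interpolation=cv2.INTER_CUBIC))
a=cv2.imread('pics/side0.png')[150:330,230:450]; cv2.imwrite('pics/dz.png',cv2.resize(a,(733,600),interpolation=cv2.INTER_CUBIC))
```

```text
(no output)
```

View pics/sz.png

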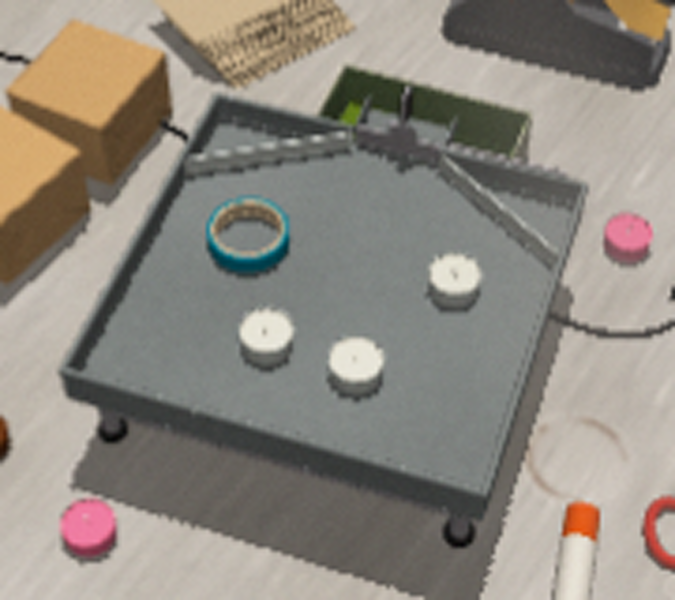

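View pics/dz.png

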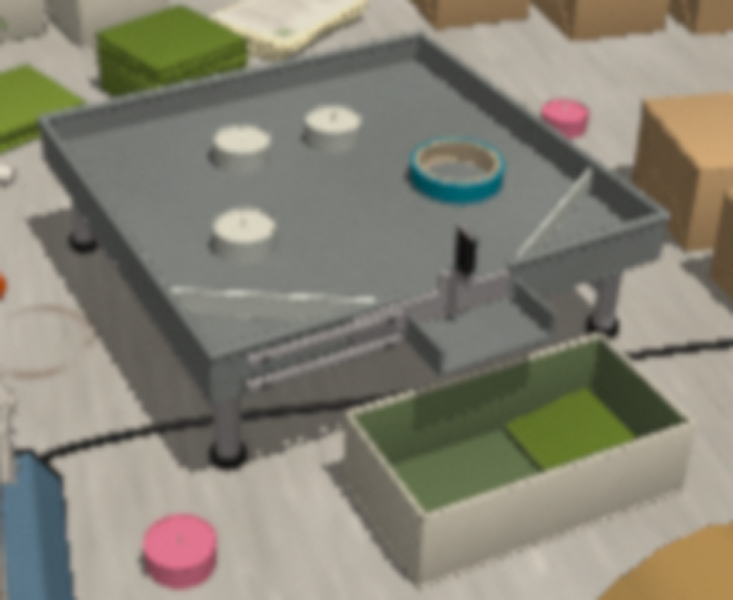

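```bash
cat > m.py <<'E'
from h import *
fs=grab('scene');fd=grab('side')
cs=np.array([(215,98),(585,185),(485,500),(66,374)])/3.75+[230,130]   # farSpout? 
cd=np.array([(42,120),(418,38),(665,215),(212,360)])/3.3333+[230,150]
ps=plane(fs,cs,98);pd=plane(fd,cd,98)
print(np.round(ps,0));print(np.round(pd,0))
E
python3 - <<'E'
from m import *
def lights(f,hi=17):
    im=f['image'].astype(int);r,g,b=im[...,0],im[...,1],im[...,2]
    m=((r>165)&(abs(r-b)<45)).astype(np.uint8)
    n,l,st,c=cv2.connectedComponentsWithStats(m)
    for i in range(1,n):
        if 40<st[i,4]<400:
            p=plane(f,[c[i]],91)[0]
            if 300<p[0]<750 and -350<p[1]<150: print('light?',st[i,4],c[i].round(1),p.round(0))
def tape(f):
    hsv=cv2.cvtColor(f['image'],cv2.COLOR_RGB2HSV); m=cv2.inRange(hsv,(90,120,60),(108,255,255))
    n,l,st,c=cv2.connectedComponentsWithStats(m)
    for i in range(1,n):
        if 60<st[i,4]: print('tape?',st[i],c[i].round(1),plane(f,[c[i]],82)[0].round(0))
for f in (fs,fd): lights(f);tape(f);print()
# tab
print(plane(fd,[np.array((466,250))/3.333+[230,150]],122))
print(plane(fs,[np.array((406,103))/3.75+[230,130]],122))
def tri(us,ud):
    o1,d1=ray(fs,us);o2,d2=ray(fd,ud);A=np.c_[d1[0],-d2[0]];t=np.linalg.lstsq(A,o2-o1,rcond=None)[0]
    return o1+t[0]*d1[0],o2+t[1]*d2[0]
print(tri(np.array((406,95))/3.75+[230,130],np.array((466,235))/3.333+[230,150]))
# box rim corners z=50
print(plane(fd,np.array([(348,418),(600,342),(688,425),(423,512)])/3.333+[230,150],50).round(0))
E
```

```text
[[707.  61.  98.]
 [425. -14.  98.]
 [355. 258.  98.]
 [636. 327.  98.]]
[[358. 240.  98.]
 [634. 306.  98.]
 [704.  49.  98.]
 [424. -26.  98.]]
light? 82 [425.3 202.1] [302.  -4.  91.]
light? 115 [351.  202.6] [466. 105.  91.]
tape? [285 187  22  16  96] [296.2 197.4] [603. 164.  82.]

light? 145 [302.8 217.5] [464. 101.  91.]
tape? [353 200  28  11 150] [366.2 206.2] [603. 128.  82.]

[[566.08777827   6.28176037 122.        ]]
[[567.61097451   6.20773429 122.        ]]
(array([567.24098841,   7.44841748, 131.52216787]), array([565.86296883,   7.4756437 , 130.79867467]))
[[ 494.  -30.   50.]
 [ 649.    2.   50.]
 [ 666.  -73.   50.]
 [ 512. -103.   50.]]
```

```bash
cat >> h.py <<'E'
def T(o,yaw): 
    c,s=np.cos(yaw),np.sin(yaw)
    return lambda P:(np.atleast_2d(P)@np.array([[c,s,0],[-s,c,0],[0,0,1]]))+[o[0],o[1],0]
def overlay(f,tr,name,crop,sc,extra=[]):
    im=cv2.resize(f['image'][:,:,::-1],None,fx=sc,fy=sc,interpolation=cv2.INTER_CUBIC)
    L=[]
    z=98
    L.append([(-121,-145,z),(155,-145,z),(155,145,z),(-121,145,z),(-121,-145,z)])
    L.append([(-121,-145,75),(155,-145,75),(155,145,75),(-121,145,75),(-121,-145,75)])
    for s in(1,-1): L.append([(-120,35*s,92),(-52,145*s,92)])
    L.append([(-121,-34,75),(-165,-34,75),(-165,34,75),(-121,34,75)])
    for l in L:
        p=proj(f,tr(np.array(l,float)))*sc+sc/2
        cv2.polylines(im,[np.round(p).astype(int)],False,(0,0,255),1)
    for e in extra:
        p=proj(f,e)[0]*sc; cv2.circle(im,tuple(int(v) for v in p),3,(255,0,255),-1)
    x0,y0,x1,y1=[int(v*sc) for v in crop]
    cv2.imwrite('pics/'+name,im[y0:y1,x0:x1])
E
python3 - <<'E'
from h import *
tr=T((535.4,141.6),np.radians(104.7))
overlay(grab('scene'),tr,'os.png',(230,130,410,290),3.75)
overlay(grab('side'),tr,'od.png',(230,150,450,330),3.333)
E
```

```text
(no output)
```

View pics/os.png

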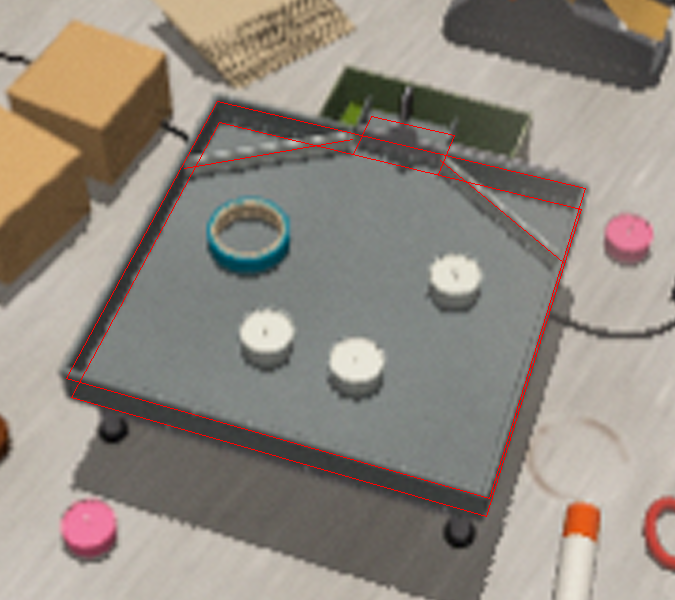

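View pics/od.png

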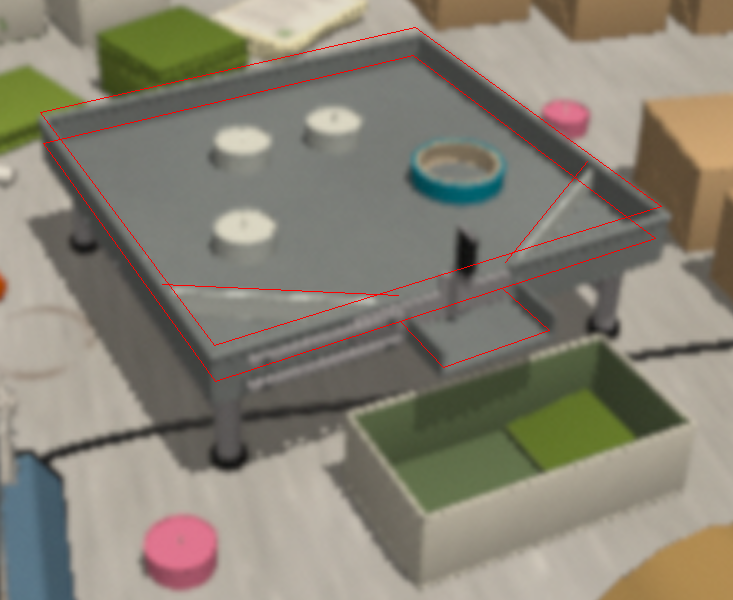

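```bash
cat >> h.py <<'E'
O=np.array([535.5,137.]); YAW=np.radians(104.7)
def totray(p):
    c,s=np.cos(YAW),np.sin(YAW); d=np.atleast_2d(p)[:,:2]-O
    return np.c_[d@[c,s],d@[-s,c]]
E
python3 - <<'E'
from h import *
fs=grab('scene');fd=grab('side')
A=np.array([(456,272),(267,329),(356,355)])/3.75+[230,130]
B=np.array([(244,226),(334,121),(241,140)])/3.333+[230,150]
for f,q in((fs,A),(fd,B)):
    p=plane(f,q,92); print(p.round(0).tolist(), totray(p).round(0).tolist())
p1=plane(fs,[np.array((249,225))/3.75+[230,130]],90);p2=plane(fd,[np.array((458,163))/3.333+[230,150]],90)
print('tape',p1,p2,totray(p1),totray(p2))
s=ctrl.get_state();M=R.from_rotvec(s['eef_rot']).as_matrix();print(M.round(3),s['tool_pos'],np.degrees(np.arctan2(M[1,1],M[0,1])))
tr=T(O,YAW)
for q in (0,3): print(tr([(-133,q,122)]))
t=tr([(-133,3,0)])[0]
# desired: y tool along +-tray y
for sg in (1,-1):
    yv=sg*np.array([-np.sin(YAW),np.cos(YAW),0]);xv=np.array([0,0,-1.]);D=np.c_[xv,yv,np.cross(xv,yv)]
    print(sg,(R.from_matrix(M.T@D).as_rotvec()/np.radians(60)).round(3))
E
```

```text
[[465.0, 105.0, 92.0], [548.0, 219.0, 92.0], [485.0, 204.0, 92.0]] [[-13.0, 77.0], [76.0, -33.0], [78.0, 32.0]]
[[464.0, 99.0, 92.0], [546.0, 209.0, 92.0], [481.0, 197.0, 92.0]] [[-19.0, 79.0], [67.0, -28.0], [72.0, 37.0]]
tape [[613.64002364 147.36781894  90.        ]] [[609.97419074 143.2990454   90.        ]] [[ -9.80019487 -78.2132415 ]] [[-12.80555408 -73.63491593]]
[[-0.     0.237 -0.972]
 [ 0.    -0.972 -0.237]
 [-1.    -0.    -0.   ]] [ 135.99659615 -558.63141643  178.38167093] -76.31924189452283
[[569.24980663   8.35338888 122.        ]]
[[566.34800337   7.59211505 122.        ]]
1 [1.483 0.    0.   ]
-1 [-1.517 -0.     0.   ]
```

>>> {"method": "arm_command", "body": {"increments": [[[0,0,0],[-0.1,0,0],-0.12],[[-0.12,0,0],[-0.18,-0.04,-0.05],-0.12],[[-0.25,0,0],[-0.2,-0.1,-0.12],-0.12],[[-0.38,0,0],[-0.2,-0.16,-0.2],-0.12],[[-0.52,0,0],[-0.2,-0.22,-0.27],-0.12],[[-0.66,0,0],[-0.2,-0.28,-0.345],-0.12],[[-0.8,0,0],[-0.2,-0.34,-0.42],-0.12],[[-0.93,0,0],[-0.2,-0.4,-0.49],-0.12]]}}

```text
time_s: 1.45
tool_pos: [365.8, -254.3, 298.6]
eef_rot: [1.465, 1.02, -1.464]
wrist_force: [0.6, -0.5, -0.2]
grip_width: 40.0
```

```bash
cat >> h.py <<'E'
def inc(pos,heading_deg=None,rot=True):
    s=ctrl.get_state();M=R.from_rotvec(s['eef_rot']).as_matrix()
    d=(M.T@(np.array(pos)-s['tool_pos']))/600
    h=np.radians(np.degrees(YAW)-90 if heading_deg is None else heading_deg)
    yv=np.array([np.cos(h),np.sin(h),0]);xv=np.array([0,0,-1.]);D=np.c_[xv,yv,np.cross(xv,yv)]
    r=R.from_matrix(M.T@D).as_rotvec()/np.radians(60)
    return r.round(3),d.round(4)
E
python3 -c "
from h import *
print(inc((566.5,7.7,290)))"
```

```text
(array([-0.583,  0.   , -0.001]), array([ 0.0145,  0.1625, -0.5255]))
```

>>> {"method": "arm_command", "body": {"increments": [[[-0.12,0,0],[0,0.02,-0.08],-0.12],[[-0.24,0,0],[0,0.04,-0.16],-0.12],[[-0.36,0,0],[0,0.07,-0.24],-0.12],[[-0.48,0,0],[0,0.1,-0.32],-0.12],[[-0.583,0,0],[0.0145,0.13,-0.41],-0.12],[[-0.583,0,0],[0.0145,0.15,-0.48],-0.12],[[-0.583,0,0],[0.0145,0.1625,-0.5255],-0.12],[[-0.583,0,0],[0.0145,0.1625,-0.5255],-0.12]]}}

```text
time_s: 2.45
tool_pos: [567.1, 9.2, 289.3]
eef_rot: [1.016, 1.321, -1.016]
wrist_force: [0.6, -1.3, 0.1]
grip_width: 40.2
```

Run:
```python
from h import *
f=grab('wrist','w1.png'); overlay(f,T(O,YAW),'w1o.png',(0,0,640,400),1.25)
print(ctrl.get_state()['tool_pos'])
```

```text
[566.43241962   8.04205151 289.57852383]
```

View pics/w1o.png

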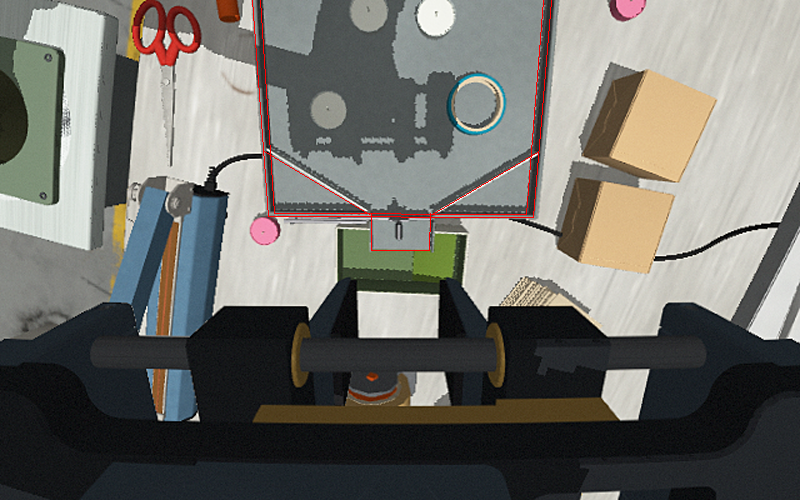

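The wrist overlay fits the tray. The tealights are at (328,110), (368,12) and (435,16) in this 1.25x picture, the tape at (475,103) and the tab at (398,231). Next I measure them.

Run:
```python
from h import *
f=grab('wrist')
print(totray(plane(f,np.array([(328,110),(368,12),(435,16)])/1.25,91)).round(1).tolist(), totray(plane(f,np.array([(475,103)])/1.25,90)).round(1))
print('tab',totray(plane(f,np.array([(398,222),(398,240)])/1.25,135)).round(1))
im=cv2.imread('pics/w1.png')[160:230,270:400];cv2.imwrite('pics/wz.png',cv2.resize(im,None,fx=5,fy=5,interpolation=cv2.INTER_CUBIC))
p=T(O,YAW)([(-133,1,115)])[0];print(p,inc(p))
```

```text
[[-13.1, 75.5], [78.6, 32.8], [75.1, -33.0]] [[ -5.8 -76.3]]
tab [[-122.4    2.9]
 [-140.6    2.9]]
[568.28253888   8.09963094 115.        ] (array([0.001, 0.001, 0.   ]), array([ 0.2914,  0.0039, -0.0005]))
```

View pics/wz.png

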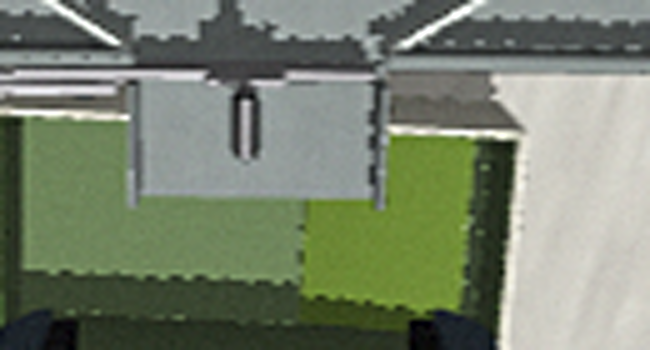

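>>> {"method": "arm_command", "body": {"increments": [[[0,0,0],[0.09,0,0],-0.12],[[0,0,0],[0.18,0.002,0],-0.12],[[0,0,0],[0.26,0.004,0],-0.12],[[0,0,0],[0.291,0.004,0],-0.12],[[0,0,0],[0.291,0.004,0],-0.12],[[0,0,0],[0.291,-0.01,0],-0.12],[[0,0,0],[0.291,-0.025,0],-0.12],[[0,0,0],[0.291,-0.04,0],-0.12]]}}

```text
time_s: 3.55
tool_pos: [542.5, 0.8, 116.2]
eef_rot: [1.018, 1.318, -1.017]
wrist_force: [0.4, 0.2, 0.3]
grip_width: 40.3
```

Run:
```python
from h import *
f=grab('side'); im=f['image'][150:330,270:470,::-1];cv2.imwrite('pics/d2.png',cv2.resize(im,None,fx=3,fy=3))
s=ctrl.get_state();print(totray(s['tool_pos']),s['tool_pos'][2],s['wrist_force']);print(inc(T(O,YAW)([(-133,84,115)])[0]))
```

```text
[[-133.3169066    29.24236699]] 116.01233458125844 [-1.46602059 -0.55376385 -0.0192185 ]
(array([0.   , 0.001, 0.001]), array([ 0.0017, -0.0913, -0.0006]))
```

View pics/d2.png

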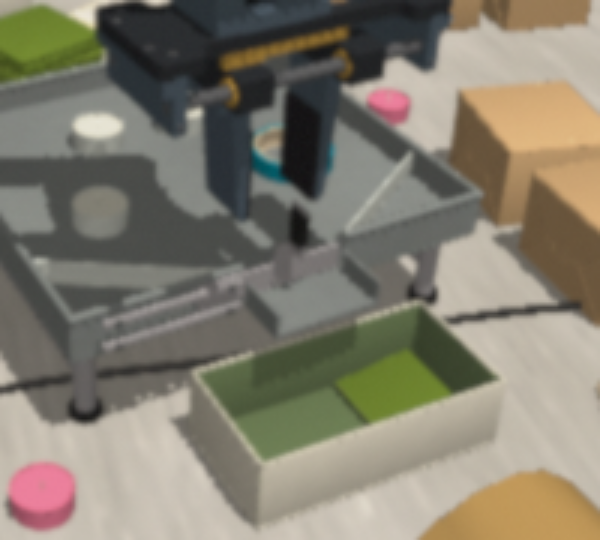

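Run:
```python
from h import *
tr=T(O,YAW)
f=grab('side');s=ctrl.get_state();p=s['tool_pos']
M=R.from_rotvec(s['eef_rot']).as_matrix()
pts=[p]+[p+M[:,1]*a+M[:,2]*b for a in(20,-20) for b in(16,-16)]
pts+= [tr([(-133,3,z)])[0] for z in (109,135)]
im=cv2.resize(f['image'][:,:,::-1],None,fx=4,fy=4,interpolation=cv2.INTER_CUBIC)
for i,q in enumerate(pts):
    u=proj(f,q)[0]*4+2; cv2.circle(im,tuple(int(v) for v in u),3,[(0,0,255),(255,0,255)][i>4],-1)
cv2.imwrite('pics/d3.png',im[720:1000,1240:1640])
g=grab('scene'); im=cv2.resize(g['image'][:,:,::-1],None,fx=4,fy=4,interpolation=cv2.INTER_CUBIC)
for i,q in enumerate(pts):
    u=proj(g,q)[0]*4+2; cv2.circle(im,tuple(int(v) for v in u),3,[(0,0,255),(255,0,255)][i>4],-1)
cv2.imwrite('pics/s3.png',im[440:840,1100:1600])
```

```text
(no output)
```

View pics/d3.png

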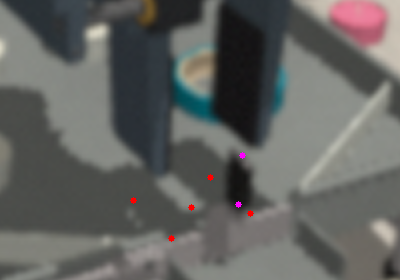

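View pics/s3.png

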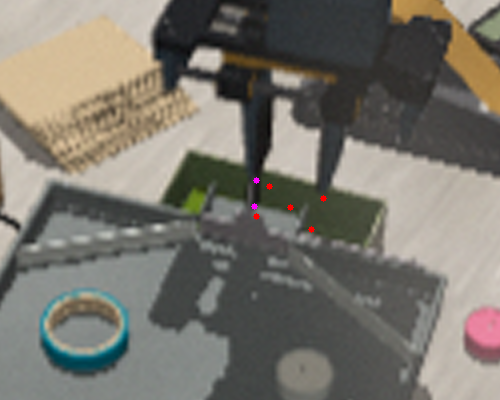

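Run:
```python
from h import *
s=ctrl.get_state();p=s['tool_pos'];print(p,s['grip_width'],s['dq'].round(3))
M=R.from_rotvec(s['eef_rot']).as_matrix()
pts=[p]+[p+M[:,1]*a+M[:,2]*b for a in(20,-20) for b in(16,-16)]
pts+=[p-M[:,0]*40+M[:,1]*a+M[:,2]*b for a in(20,-20) for b in(16,-16)]
for n,sc,(x0,y0,x1,y1) in (('side',6,(300,170,420,260)),('scene',6,(270,95,390,185)),('wrist',2,(120,100,520,400))):
    f=grab(n);im=cv2.resize(f['image'][:,:,::-1],None,fx=sc,fy=sc,interpolation=cv2.INTER_CUBIC)
    im=cv2.convertScaleAbs(im,alpha=2)
    for i,q in enumerate(pts):
        u=proj(f,q)[0]*sc+sc/2; cv2.circle(im,tuple(int(v) for v in u),3,[(0,0,255),(255,0,255)][i>4],-1)
    cv2.imwrite('pics/z_%s.png'%n,im[y0*sc:y1*sc,x0*sc:x1*sc])
```

```text
[542.53518109   0.98193933 115.81148867] 40.14565537357053 [ 0.003  0.014 -0.016 -0.    -0.004  0.002]
```

View pics/z_side.png

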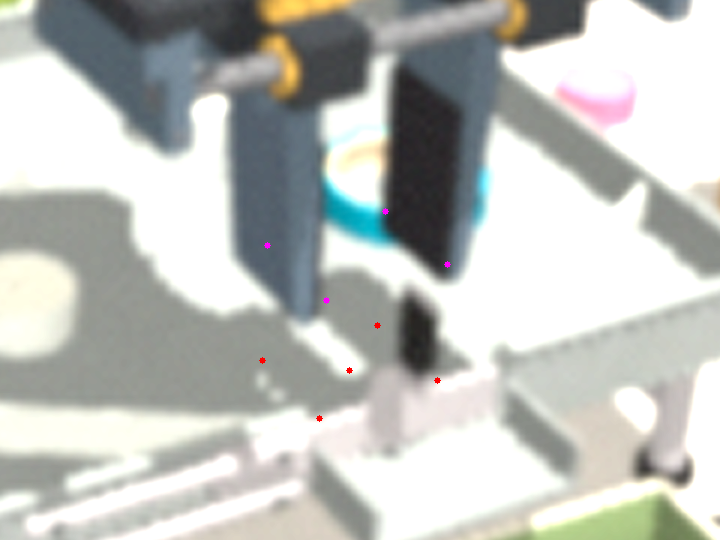

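View pics/z_scene.png

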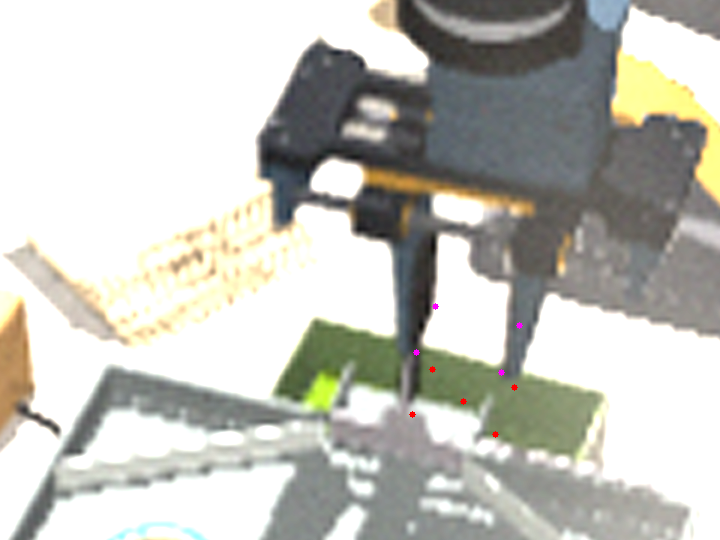

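View pics/z_wrist.png

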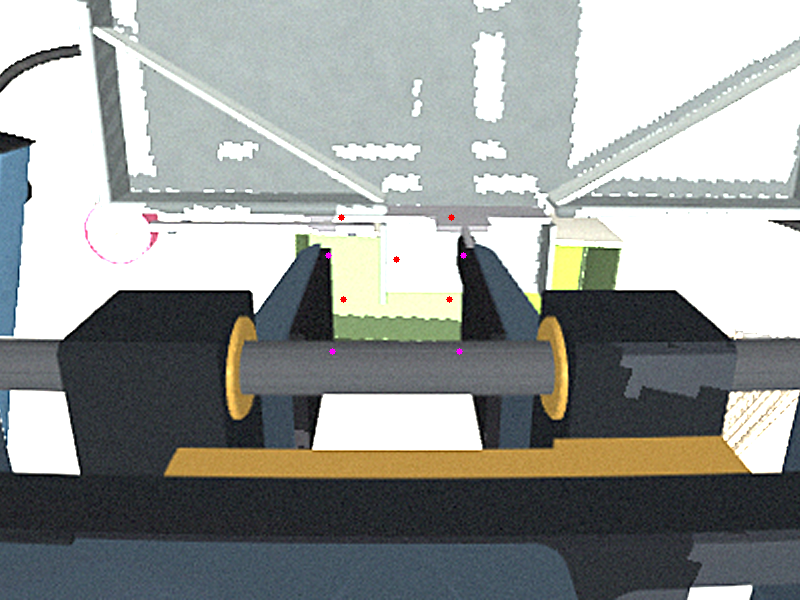

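Only an image check showed this: in all three views the fingertips sit about 34 mm above the reported TCP, so they are still above the tab and the gate hasn't moved. I'll move back, centre over the tab and go lower in steps.

>>> {"method": "arm_command", "body": {"increments": [[[0,0,0],[0,0.02,0],-0.12],[[0,0,0],[0,0.044,0],-0.12],[[0,0,0],[0,0.044,0],-0.12],[[0,0,0],[0.01,0.044,0],-0.12],[[0,0,0],[0.02,0.044,0],-0.12],[[0,0,0],[0.035,0.044,0],-0.12],[[0,0,0],[0.045,0.044,0],-0.12],[[0,0,0],[0.045,0.044,0],-0.12]]}}

```text
time_s: 4.85
tool_pos: [568.2, 7.8, 87.8]
eef_rot: [1.017, 1.32, -1.019]
wrist_force: [1.1, 0.9, 0.5]
grip_width: 40.0
```

```bash
cat > look.py <<'E'
from h import *
import sys
tag=sys.argv[1]; names=sys.argv[2].split(',')
s=ctrl.get_state();p=s['tool_pos'];print('t',round(s['time_s'],2),'tray',totray(p).round(1),'z',p[2].round(1),'F',s['wrist_force'].round(1),'w',round(s['grip_width'],1))
M=R.from_rotvec(s['eef_rot']).as_matrix()
t=p-M[:,0]*34
w=s['grip_width']/2
pts=[t+M[:,1]*a+M[:,2]*b for a in(w,-w) for b in(16,-16)]
C={'side':(5,(290,170,430,280)),'scene':(4,(235,130,405,280)),'wrist':(1.25,(0,0,640,400))}
for n in names:
    sc,(x0,y0,x1,y1)=C[n]
    f=grab(n);im=cv2.resize(f['image'][:,:,::-1],None,fx=sc,fy=sc,interpolation=cv2.INTER_CUBIC)
    im=cv2.convertScaleAbs(im,alpha=1.6)
    for q in pts:
        u=proj(f,q)[0]*sc+sc/2; cv2.circle(im,tuple(int(v) for v in u),2,(255,0,255),-1)
    cv2.imwrite('pics/%s_%s.png'%(tag,n),im[int(y0*sc):int(y1*sc),int(x0*sc):int(x1*sc)])
E
python3 look.py a side
```

```text
t 4.85 tray [[-133.2    1.2]] z 87.8 F [1.1 0.9 0.5] w 40.0
```

View pics/a_side.png

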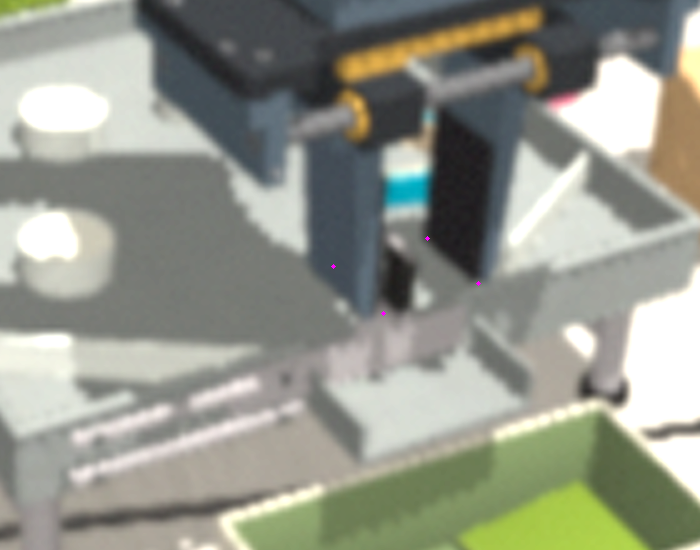

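The fingers now straddle the tab, which is at (400,275) in this view. Next I lower 6 mm and push the gate open.

>>> {"method": "arm_command", "body": {"increments": [[[0,0,0],[0.01,-0.01,0],-0.12],[[0,0,0],[0.01,-0.025,0],-0.12],[[0,0,0],[0.01,-0.045,0],-0.12],[[0,0,0],[0.01,-0.065,0],-0.12],[[0,0,0],[0.01,-0.09,0],-0.12],[[0,0,0],[0.01,-0.115,0],-0.12],[[0,0,0],[0.01,-0.138,0],-0.12],[[0,0,0],[0.01,-0.138,0],-0.12]]}}

```text
time_s: 5.9
tool_pos: [488.0, -13.4, 82.7]
eef_rot: [1.018, 1.318, -1.018]
wrist_force: [1.0, 0.8, 0.8]
grip_width: 40.2
```

```bash
python3 look.py b side,scene
```

```text
t 5.9 tray [[-133.5   84.1]] z 82.7 F [1.  0.8 0.8] w 40.2
```

View pics/b_side.png

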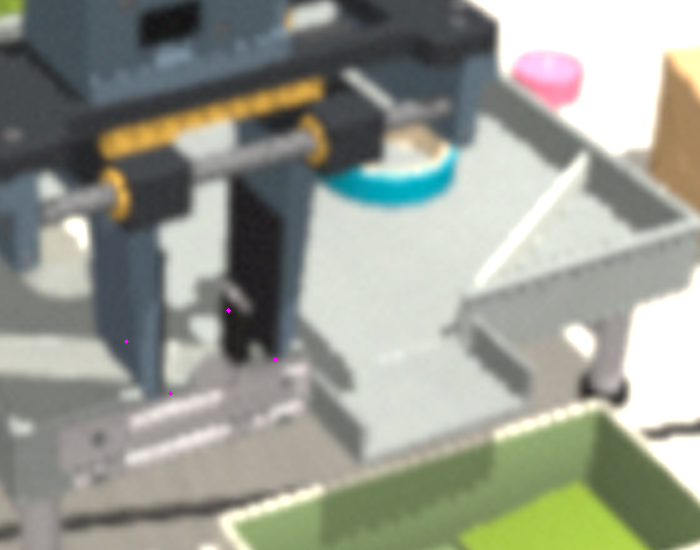

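View pics/b_scene.png

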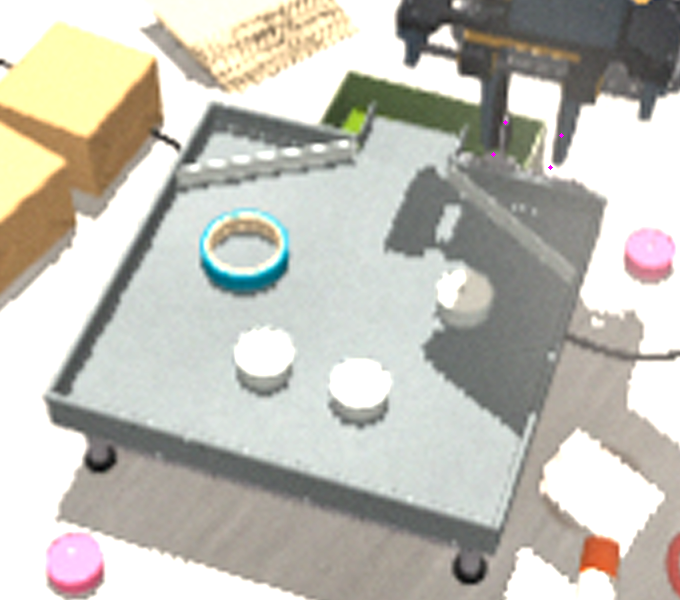

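The gate is about 67 mm open and the throat is clear. I'll lift and travel to behind tealight 1.

>>> {"method": "arm_command", "body": {"increments": [[[0,0,0],[-0.05,0,0],-0.12],[[0,0,0],[-0.1,0,0],-0.12],[[-0.15,0,0],[-0.1,-0.01,-0.05],-0.52],[[-0.3,0,0],[-0.1,-0.02,-0.11],-0.52],[[-0.45,0,0],[-0.1,-0.03,-0.17],-0.52],[[-0.6,0,0],[-0.1,-0.038,-0.23],-0.52],[[-0.75,0,0],[-0.1,-0.038,-0.253],-0.52],[[-0.75,0,0],[-0.1,-0.038,-0.253],-0.52]]}}

```text
time_s: 7.0
tool_pos: [426.5, 127.6, 142.0]
eef_rot: [0.411, 1.532, -0.416]
wrist_force: [0.5, 0.9, -0.2]
grip_width: 21.7
```

```bash
cat >> h.py <<'E'
def tinc(x,y,tipz,th=0):
    """th: push direction angle (deg) in tray: 0 = -x; positive turns toward -y"""
    p=T(O,YAW)([(x,y,tipz-34)])[0]
    return inc(p,np.degrees(YAW)-90+th)
E
python3 look.py c wrist,scene; python3 -c "
from h import *
print(tinc(18,107,84,45)); print(R.from_rotvec(ctrl.get_state()['eef_rot']).as_matrix().round(3))"
```

```text
t 7.0 tray [[ 18.5 107.8]] z 142.0 F [ 0.5  0.9 -0.2] w 21.7
(array([-0.001,  0.   ,  0.003]), array([0.1534, 0.0014, 0.    ]))
[[-0.001  0.506  0.863]
 [-0.003  0.863 -0.506]
 [-1.    -0.003  0.   ]]
```

View pics/c_wrist.png

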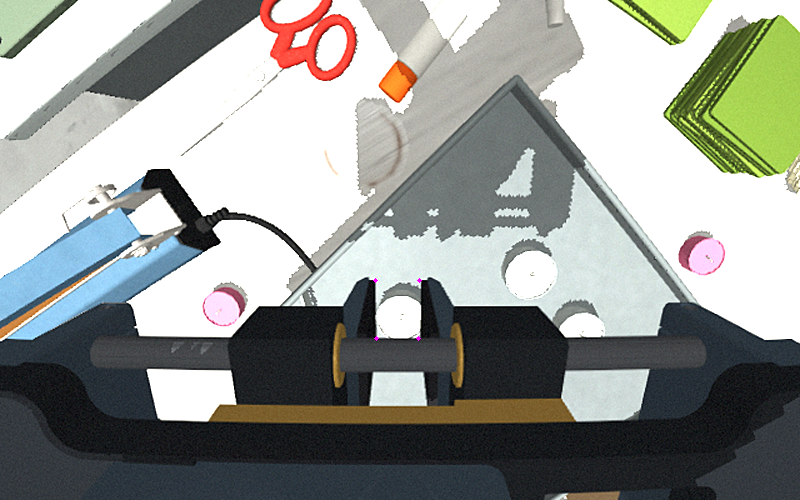

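View pics/c_scene.png

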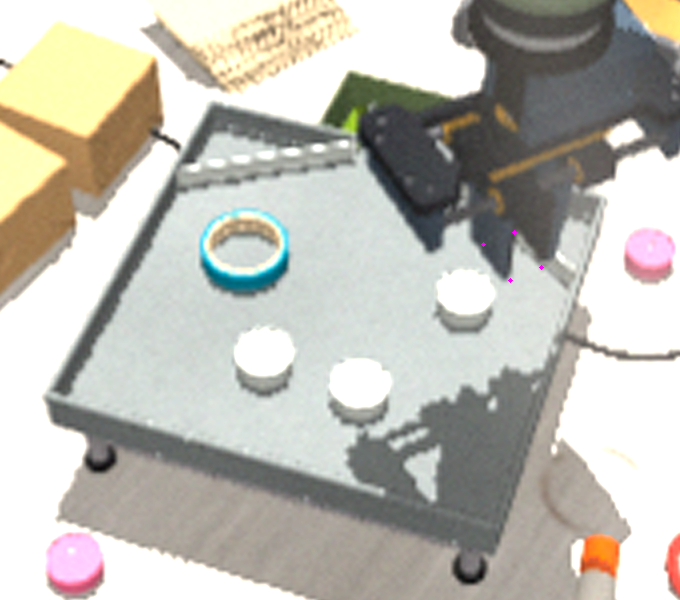

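>>> {"method": "arm_command", "body": {"increments": [[[0,0,0],[0.04,0,0],-0.52],[[0,0,0],[0.08,0,0],-0.52],[[0,0,0],[0.11,0,0],-0.52],[[0,0,0],[0.13,0,0],-0.52],[[0,0,0],[0.145,0,0],-0.52],[[0,0,0],[0.15,0,0],-0.52],[[0,0,0],[0.155,0,0],-0.52],[[0,0,0],[0.155,0,0],-0.52]]}}

```text
time_s: 8.1
tool_pos: [427.2, 126.6, 49.2]
eef_rot: [0.413, 1.531, -0.418]
wrist_force: [-0.8, -0.6, 0.1]
grip_width: 21.8
```

```bash
python3 look.py d side,scene
```

```text
t 8.1 tray [[ 17.5 107.4]] z 49.2 F [-0.8 -0.6  0.1] w 21.8
```

View pics/d_side.png

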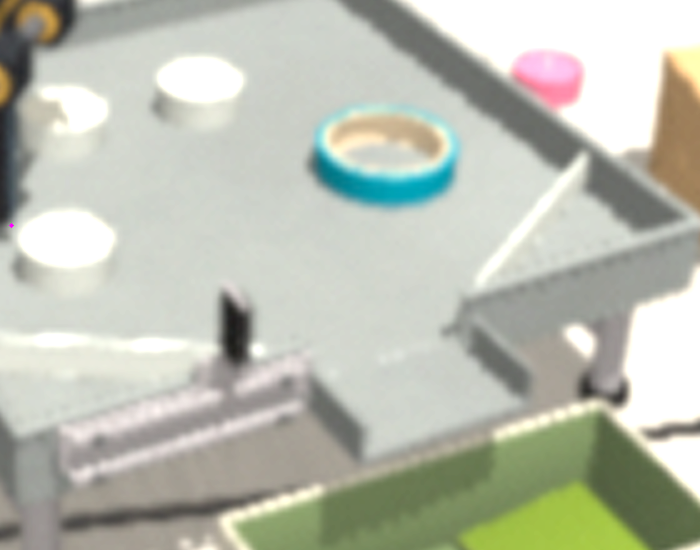

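View pics/d_scene.png

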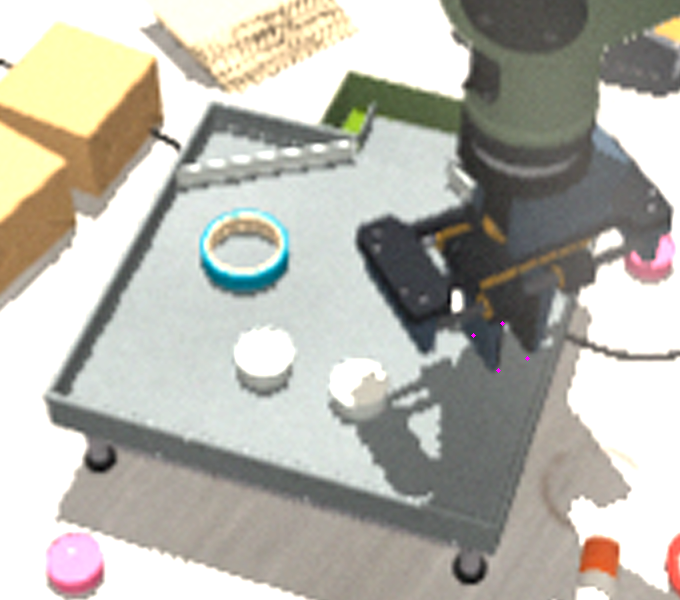

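Fingers are at tray level with no contact load. I'll push tealight 1 diagonally to in front of the throat.

>>> {"method": "arm_command", "body": {"increments": [[[0,0,0],[0,0,0.02],-0.52],[[0,0,0],[0,0,0.04],-0.52],[[0,0,0],[0,0,0.065],-0.52],[[0,0,0],[0,0,0.09],-0.52],[[0,0,0],[0,0,0.117],-0.52],[[0,0,0],[0,0,0.145],-0.52],[[0,0,0],[0,0,0.175],-0.52],[[0,0,0],[0,0,0.195],-0.52]]}}

```text
time_s: 9.2
tool_pos: [529.4, 66.8, 49.4]
eef_rot: [0.414, 1.53, -0.418]
wrist_force: [-0.3, 0.3, -0.2]
grip_width: 21.8
```

```bash
python3 look.py e side,wrist; python3 -c "
from h import *
for th in (45,33.75,22.5,11.25,0):
  a=np.radians(th); print(th,tinc(-90+33*np.cos(a),0+33*np.sin(a),83,th))
print(tinc(-144,0,83,0))"
```

```text
t 9.2 tray [[-66.3  23.7]] z 49.4 F [-0.3  0.3 -0.2] w 21.8
45 (array([-0.002,  0.001,  0.002]), array([ 0.0005, -0.0001,  0.0007]))
33.75 (array([0.185, 0.002, 0.002]), array([0.0005, 0.0106, 0.0017]))
22.5 (array([0.373, 0.002, 0.002]), array([0.0005, 0.0209, 0.0048]))
11.25 (array([0.56 , 0.002, 0.001]), array([0.0005, 0.0304, 0.0099]))
0 (array([0.748, 0.002, 0.001]), array([0.0005, 0.0388, 0.0167]))
(array([0.748, 0.002, 0.001]), array([ 0.0008, -0.0635,  0.1195]))
```

View pics/e_side.png

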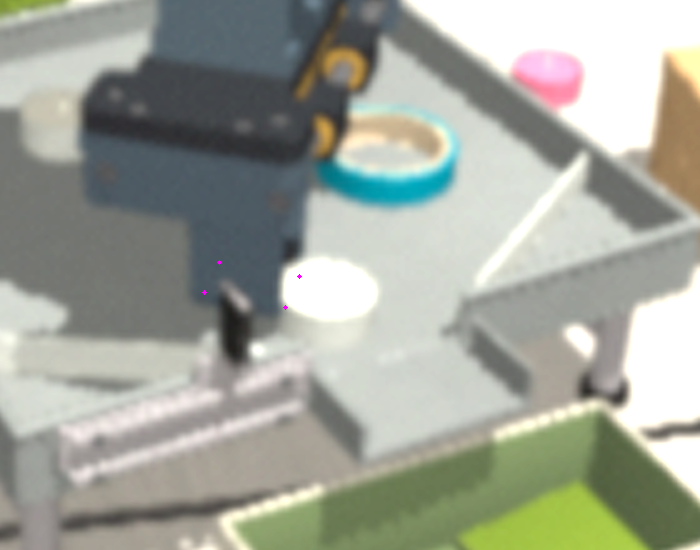

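View pics/e_wrist.png

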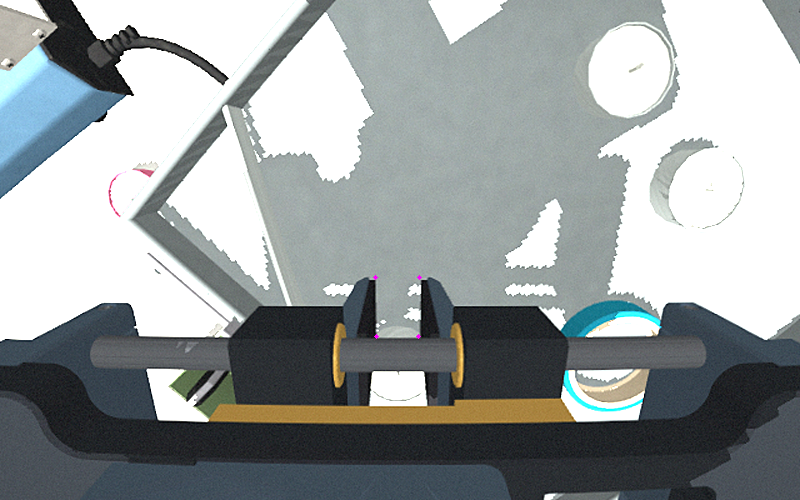

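>>> {"method": "arm_command", "body": {"increments": [[[0.125,0,0],[0,0.0072,0.001],-0.52],[[0.25,0,0],[0,0.0142,0.0025],-0.52],[[0.375,0,0],[0,0.021,0.005],-0.52],[[0.5,0,0],[0,0.0275,0.0083],-0.52],[[0.625,0,0],[0,0.0335,0.012],-0.52],[[0.748,0,0],[0,0.0388,0.0167],-0.52],[[0.748,0,0],[0,0.0288,0.0267],-0.52],[[0.748,0,0],[0,0.0138,0.0417],-0.52]]}}

```text
time_s: 10.3
tool_pos: [555.0, 60.9, 49.4]
eef_rot: [1.014, 1.319, -1.018]
wrist_force: [-0.6, -0.5, 0.2]
grip_width: 21.5
```

```bash
python3 look.py f side; python3 -c "
from h import *
print(tinc(-146,0,83,0))"
```

```text
t 10.3 tray [[-78.6   0.4]] z 49.4 F [-0.6 -0.5  0.2] w 21.5
(array([0.001, 0.004, 0.   ]), array([0.001 , 0.0004, 0.1094]))
```

View pics/f_side.png

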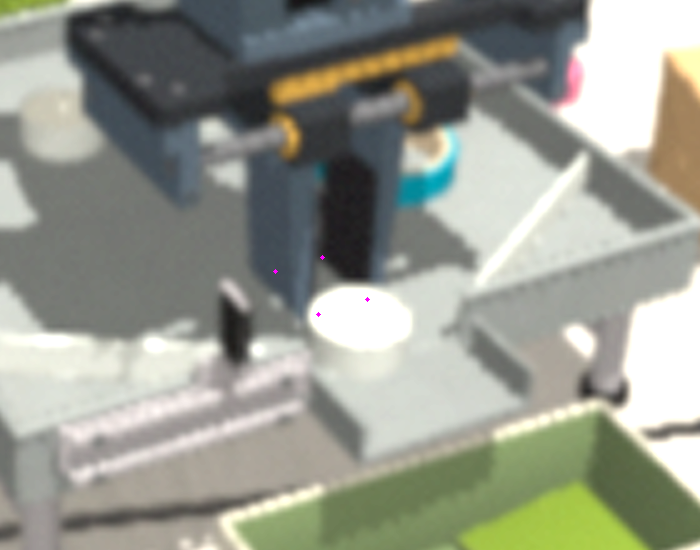

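>>> {"method": "arm_command", "body": {"increments": [[[0,0,0],[0,0,0.014],-0.52],[[0,0,0],[0,0,0.028],-0.52],[[0,0,0],[0,0,0.043],-0.52],[[0,0,0],[0,0,0.058],-0.52],[[0,0,0],[0,0,0.075],-0.52],[[0,0,0],[0,0,0.093],-0.52],[[0,0,0],[0,0,0.11],-0.52],[[0,0,0],[0,0,0.112],-0.52]]}}

```text
time_s: 11.35
tool_pos: [573.0, -6.5, 49.6]
eef_rot: [1.016, 1.317, -1.02]
wrist_force: [0.1, 0.7, -0.4]
grip_width: 21.9
```

```bash
python3 look.py g side; python3 -c "
from h import *
print(tinc(122,-42,120,11))"
```

```text
t 11.35 tray [[-148.4    0.2]] z 49.6 F [ 0.1  0.7 -0.4] w 21.9
(array([-0.183,  0.003,  0.001]), array([-0.0624,  0.0706, -0.4498]))
```

View pics/g_side.png

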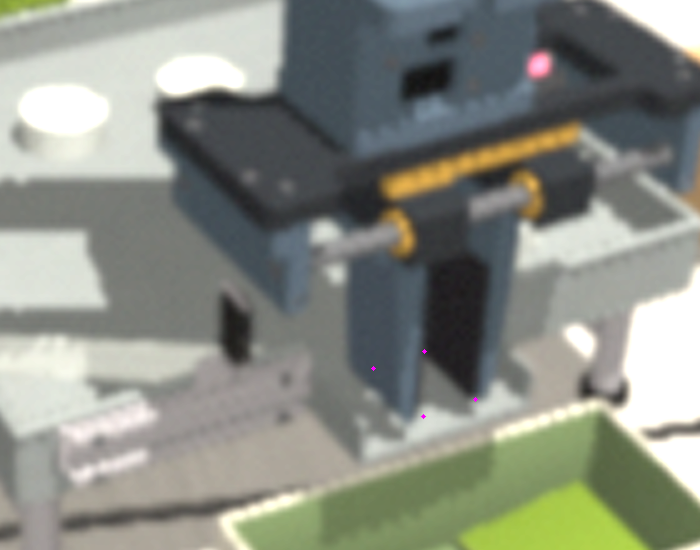

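```bash
python3 -c "
from h import *
print(tinc(116,-51,130,-23.7))"
```

```text
(array([ 0.395,  0.004, -0.   ]), array([-0.079 ,  0.0855, -0.4398]))
```

>>> {"method": "arm_command", "body": {"increments": [[[0,0,0],[-0.06,0,0],-0.52],[[0,0,0],[-0.08,0.01,-0.06],-0.52],[[0.08,0,0],[-0.08,0.025,-0.14],-0.52],[[0.16,0,0],[-0.08,0.04,-0.22],-0.52],[[0.24,0,0],[-0.08,0.055,-0.3],-0.52],[[0.32,0,0],[-0.08,0.07,-0.38],-0.52],[[0.395,0,0],[-0.08,0.0855,-0.44],-0.52],[[0.395,0,0],[-0.08,0.0855,-0.44],-0.52]]}}

```text
time_s: 12.4
tool_pos: [554.8, 265.0, 96.4]
eef_rot: [1.319, 1.13, -1.322]
wrist_force: [0.6, -0.7, -0.3]
grip_width: 21.6
```

```bash
python3 look.py h scene; python3 -c "
from h import *
print(tinc(116,-51,83,-23.7))
f=grab('side'); im=f['image'][140:320,230:450,::-1]; cv2.imwrite('pics/h_side.png',cv2.resize(im,None,fx=3.5,fy=3.3,interpolation=cv2.INTER_CUBIC))"
```

```text
t 12.4 tray [[118.9 -51.2]] z 96.4 F [ 0.6 -0.7 -0.3] w 21.6
(array([ 0.003,  0.004, -0.001]), array([0.0789, 0.0013, 0.0014]))
```

View pics/h_scene.png

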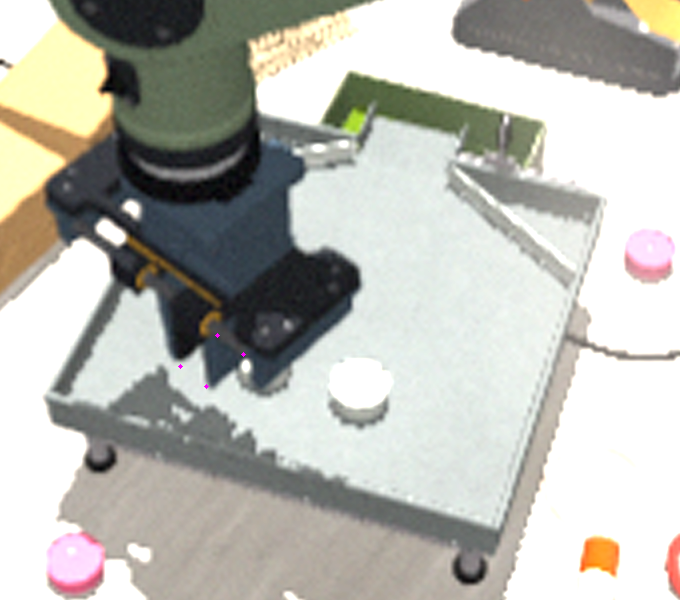

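View pics/h_side.png

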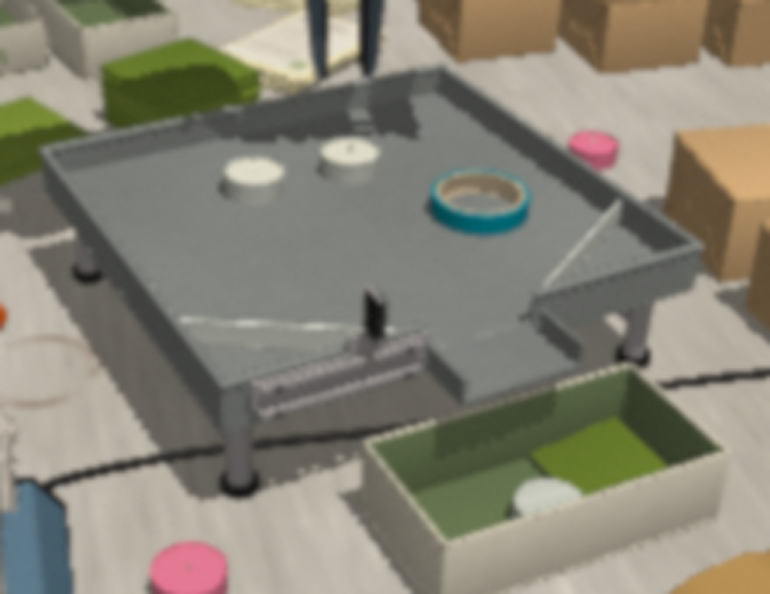

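Tealight 1 lies in the box, at about (545,500) in the side view. Next is tealight 2.

>>> {"method": "arm_command", "body": {"increments": [[[0,0,0],[0.03,0,0],-0.52],[[0,0,0],[0.055,0,0],-0.52],[[0,0,0],[0.07,0,0],-0.52],[[0,0,0],[0.079,0,0],-0.52],[[0,0,0],[0.079,0,0],-0.52],[[0,0,0],[0.079,0,0.01],-0.52],[[0,0,0],[0.079,0,0.025],-0.52],[[0,0,0],[0.079,0,0.045],-0.52]]}}

```text
time_s: 13.5
tool_pos: [550.7, 234.7, 49.4]
eef_rot: [1.319, 1.128, -1.324]
wrist_force: [-0.1, -0.6, -1.4]
grip_width: 21.6
```

```bash
python3 look.py i scene; python3 -c "
from h import *
for th in (-23.7,-12,0):
  a=np.radians(th); print(th,tinc(33*np.cos(a),33*np.sin(a),83,th))"
```

```text
t 13.5 tray [[ 90.6 -39.5]] z 49.4 F [-0.1 -0.6 -1.4] w 21.6
-23.7 (array([ 0.001,  0.006, -0.   ]), array([0.0011, 0.0009, 0.1068]))
-12 (array([-0.194,  0.006,  0.   ]), array([ 0.0011, -0.0103,  0.108 ]))
0 (array([-0.394,  0.005,  0.001]), array([ 0.0011, -0.0212,  0.1115]))
```

View pics/i_scene.png

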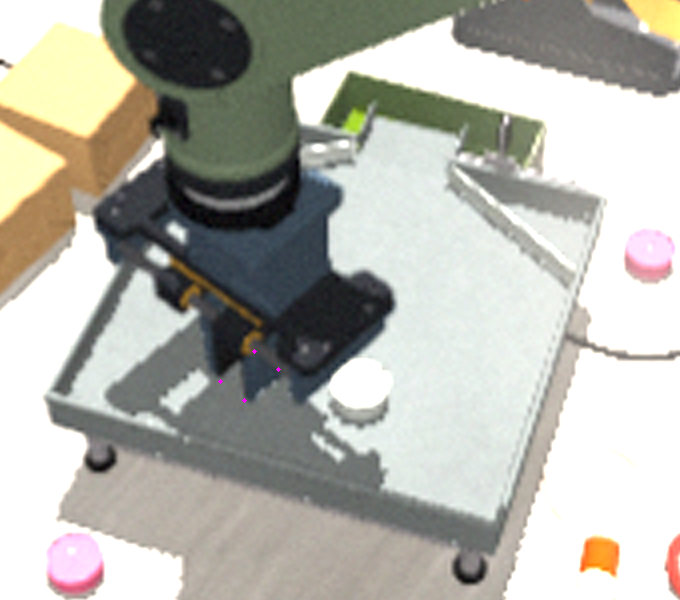

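>>> {"method": "arm_command", "body": {"increments": [[[0,0,0],[0,0,0.025],-0.52],[[0,0,0],[0,0,0.052],-0.52],[[0,0,0],[0,0,0.08],-0.52],[[0,0,0],[0,0,0.107],-0.52],[[-0.1,0,0],[0,-0.005,0.1075],-0.52],[[-0.2,0,0],[0,-0.0105,0.1085],-0.52],[[-0.3,0,0],[0,-0.016,0.11],-0.52],[[-0.394,0,0],[0,-0.0212,0.113],-0.52]]}}

```text
time_s: 14.55
tool_pos: [526.8, 167.3, 49.7]
eef_rot: [1.011, 1.318, -1.019]
wrist_force: [-0.3, 0.4, -0.5]
grip_width: 21.6
```

```bash
python3 look.py j side; python3 -c "
from h import *
print(tinc(-148,0,83,0))"
```

```text
t 14.55 tray [[31.5  0.7]] z 49.7 F [-0.3  0.4 -0.5] w 21.6
(array([0.005, 0.005, 0.003]), array([0.0027, 0.0006, 0.299 ]))
```

View pics/j_side.png

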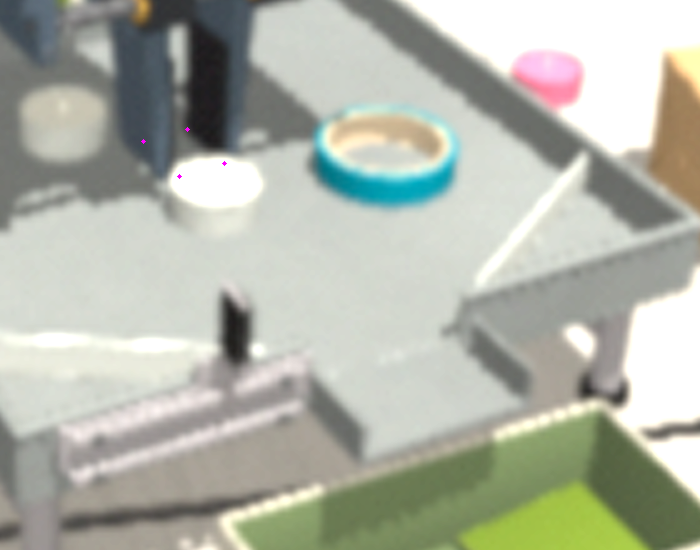

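>>> {"method": "arm_command", "body": {"increments": [[[0,0,0],[0,0,0.015],-0.52],[[0,0,0],[0,0,0.035],-0.52],[[0,0,0],[0,0,0.058],-0.52],[[0,0,0],[0,0,0.082],-0.52],[[0,0,0],[0,0,0.106],-0.52],[[0,0,0],[0,0,0.13],-0.52],[[0,0,0],[0,0,0.153],-0.52],[[0,0,0],[0,0,0.175],-0.52]]}}

```text
time_s: 15.6
tool_pos: [553.6, 64.7, 50.2]
eef_rot: [1.009, 1.319, -1.019]
wrist_force: [0.4, 0.3, 0.2]
grip_width: 22.1
```

```bash
python3 look.py k side; python3 -c "
from h import *
print(tinc(-148,0,83,0))"
```

```text
t 15.6 tray [[-74.5   0.8]] z 50.2 F [0.4 0.3 0.2] w 22.1
(array([0.005, 0.006, 0.003]), array([0.0029, 0.0006, 0.1201]))
```

View pics/k_side.png

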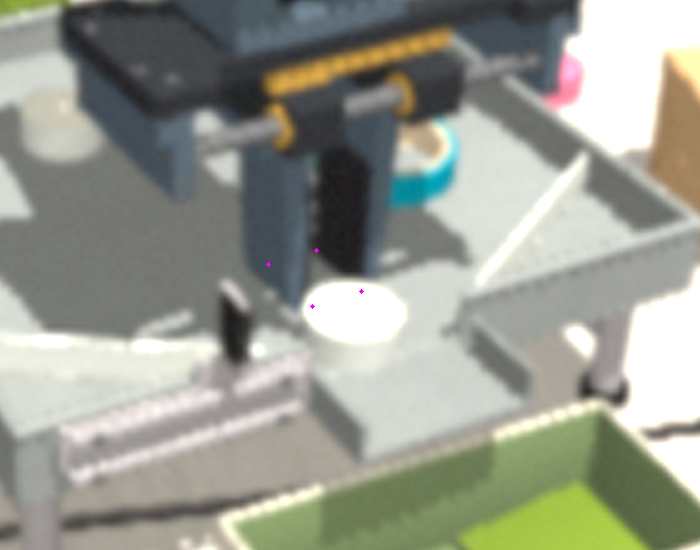

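>>> {"method": "arm_command", "body": {"increments": [[[0,0,0],[0,0,0.014],-0.52],[[0,0,0],[0,0,0.03],-0.52],[[0,0,0],[0,0,0.046],-0.52],[[0,0,0],[0,0,0.063],-0.52],[[0,0,0],[0,0,0.081],-0.52],[[0,0,0],[0,0,0.1],-0.52],[[0,0,0],[0,0,0.118],-0.52],[[0,0,0],[0,0,0.122],-0.52]]}}

```text
time_s: 16.65
tool_pos: [573.3, -8.1, 50.7]
eef_rot: [1.009, 1.317, -1.02]
wrist_force: [0.7, -0.6, -0.3]
grip_width: 22.0
```

```bash
python3 look.py l side; python3 -c "
from h import *
print(tinc(116,51,130,23.7))"
```

```text
t 16.65 tray [[-150.     0.3]] z 50.7 F [ 0.7 -0.6 -0.3] w 22.0
(array([-0.391,  0.006,  0.004]), array([-0.0782, -0.0829, -0.4429]))
```

View pics/l_side.png

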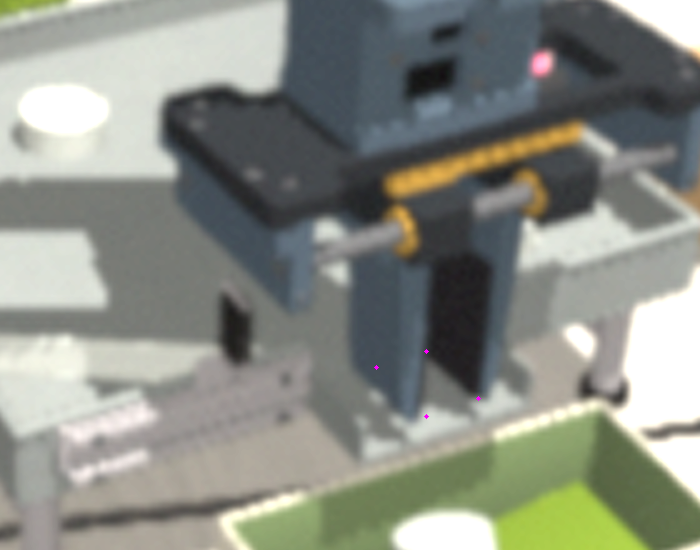

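>>> {"method": "arm_command", "body": {"increments": [[[0,0,0],[-0.06,0,0],-0.52],[[0,0,0],[-0.08,-0.01,-0.06],-0.52],[[-0.08,0,0],[-0.08,-0.025,-0.14],-0.52],[[-0.16,0,0],[-0.08,-0.04,-0.22],-0.52],[[-0.24,0,0],[-0.08,-0.055,-0.3],-0.52],[[-0.32,0,0],[-0.08,-0.07,-0.38],-0.52],[[-0.39,0,0],[-0.08,-0.082,-0.445],-0.52],[[-0.39,0,0],[-0.08,-0.082,-0.445],-0.52]]}}

```text
time_s: 17.7
tool_pos: [455.6, 239.7, 97.1]
eef_rot: [0.695, 1.453, -0.706]
wrist_force: [0.3, -0.7, 0.4]
grip_width: 21.8
```

```bash
python3 look.py m scene; python3 -c "
from h import *
print(tinc(118,50,83,23.7))
f=grab('side'); im=f['image'][140:320,230:450,::-1]; cv2.imwrite('pics/m_side.png',cv2.resize(im,None,fx=3.5,fy=3.3,interpolation=cv2.INTER_CUBIC))"
```

```text
t 17.7 tray [[119.6  51.2]] z 97.1 F [ 0.3 -0.7  0.4] w 21.8
(array([0.001, 0.005, 0.005]), array([0.0801, 0.0015, 0.0005]))
```

View pics/m_side.png

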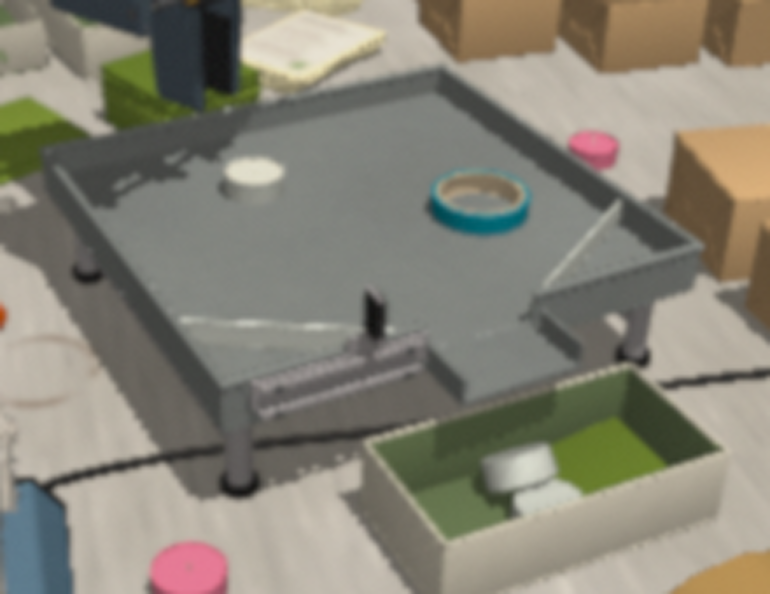

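View pics/m_scene.png

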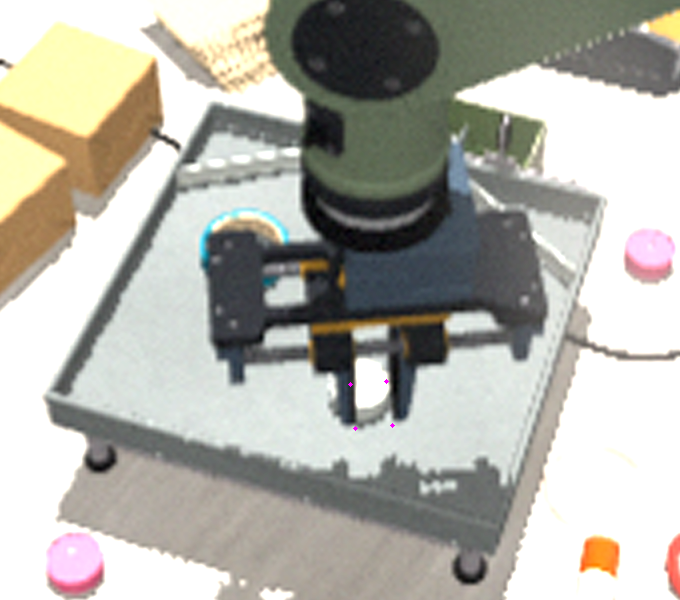

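Tealights 1 and 2 are both in the box, with 2 leaning on 1. The tape and gate haven't moved. Now tealight 3, swept a little to the -y side.

>>> {"method": "arm_command", "body": {"increments": [[[0,0,0],[0.03,0,0],-0.52],[[0,0,0],[0.055,0,0],-0.52],[[0,0,0],[0.07,0,0],-0.52],[[0,0,0],[0.08,0,0],-0.52],[[0,0,0],[0.08,0,0],-0.52],[[0,0,0],[0.08,0,0.01],-0.52],[[0,0,0],[0.08,0,0.025],-0.52],[[0,0,0],[0.08,0,0.045],-0.52]]}}

```text
time_s: 18.8
tool_pos: [474.2, 215.7, 49.5]
eef_rot: [0.697, 1.451, -0.708]
wrist_force: [-0.3, -0.0, -0.2]
grip_width: 21.9
```

```bash
python3 look.py n side; python3 -c "
from h import *
for th in (23.7,12,0):
  a=np.radians(th); print(th,tinc(33*np.cos(a)-5,33*np.sin(a)-5,83,th))"
```

```text
t 18.8 tray [[91.7 39.4]] z 49.5 F [-0.3 -0.  -0.2] w 21.9
23.7 (array([-0.001,  0.006,  0.004]), array([0.0017, 0.0027, 0.1199]))
12 (array([0.194, 0.007, 0.004]), array([0.0016, 0.0139, 0.121 ]))
0 (array([0.394, 0.007, 0.003]), array([0.0016, 0.0248, 0.1245]))
```

View pics/n_side.png

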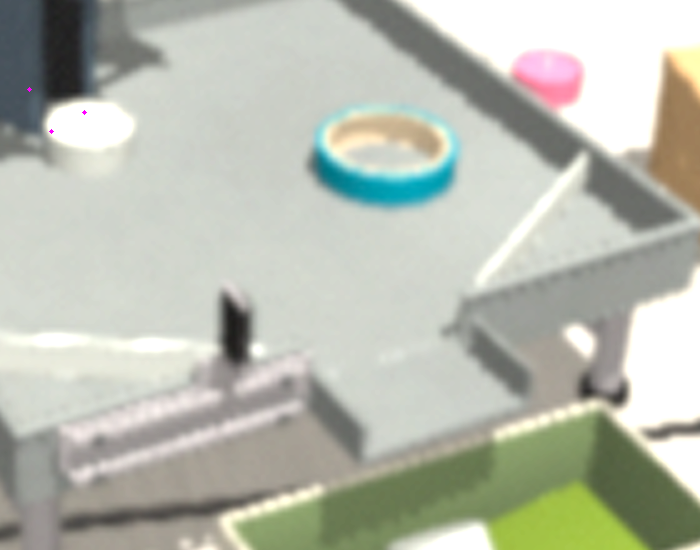

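>>> {"method": "arm_command", "body": {"increments": [[[0,0,0],[0,0.0005,0.028],-0.52],[[0,0,0],[0,0.001,0.058],-0.52],[[0,0,0],[0,0.002,0.09],-0.52],[[0,0,0],[0,0.0027,0.12],-0.52],[[0.1,0,0],[0,0.0082,0.1205],-0.52],[[0.2,0,0],[0,0.0142,0.1215],-0.52],[[0.3,0,0],[0,0.0195,0.123],-0.52],[[0.394,0,0],[0,0.0248,0.126],-0.52]]}}

```text
time_s: 19.85
tool_pos: [534.4, 164.0, 49.9]
eef_rot: [1.015, 1.313, -1.025]
wrist_force: [0.3, 0.1, -0.2]
grip_width: 21.9
```

```bash
python3 look.py o side; python3 -c "
from h import *
print(tinc(-148,-5,83,0))"
```

```text
t 19.85 tray [[26.4 -5.8]] z 49.9 F [ 0.3  0.1 -0.2] w 21.9
(array([-0.005,  0.008,  0.001]), array([ 0.0039, -0.0008,  0.2906]))
```

View pics/o_side.png

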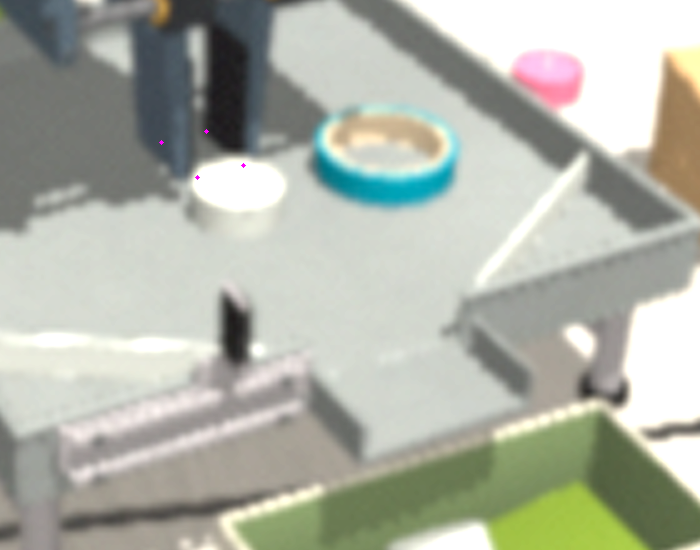

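>>> {"method": "arm_command", "body": {"increments": [[[0,0,0],[0,0,0.015],-0.52],[[0,0,0],[0,0,0.035],-0.52],[[0,0,0],[0,0,0.058],-0.52],[[0,0,0],[0,0,0.082],-0.52],[[0,0,0],[0,0,0.106],-0.52],[[0,0,0],[0,0,0.13],-0.52],[[0,0,0],[0,0,0.153],-0.52],[[0,0,0],[0,0,0.17],-0.52]]}}

```text
time_s: 20.9
tool_pos: [560.6, 64.4, 50.8]
eef_rot: [1.017, 1.311, -1.026]
wrist_force: [0.8, 0.9, 0.6]
grip_width: 21.9
```

```bash
python3 look.py p side; python3 -c "
from h import *
print(tinc(-150,-5,83,0))"
```

```text
t 20.9 tray [[-76.5  -5.9]] z 50.8 F [0.8 0.9 0.6] w 21.9
(array([-0.006,  0.008,  0.   ]), array([ 0.004 , -0.0008,  0.1208]))
```

View pics/p_side.png

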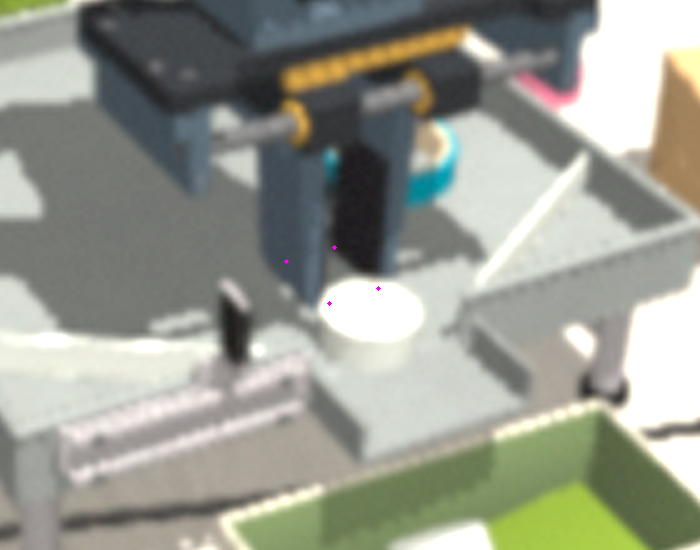

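>>> {"method": "arm_command", "body": {"increments": [[[0,0,0],[0.002,0,0.014],-0.52],[[0,0,0],[0.003,0,0.03],-0.52],[[0,0,0],[0.003,-0.001,0.046],-0.52],[[0,0,0],[0.003,-0.001,0.063],-0.52],[[0,0,0],[0.003,-0.001,0.081],-0.52],[[0,0,0],[0.003,-0.001,0.1],-0.52],[[0,0,0],[0.003,-0.001,0.118],-0.52],[[0,0,0],[0.003,-0.001,0.121],-0.52]]}}

```text
time_s: 21.95
tool_pos: [578.6, -7.8, 49.6]
eef_rot: [1.018, 1.31, -1.027]
wrist_force: [0.1, 0.9, -0.7]
grip_width: 21.9
```

```bash
python3 look.py q scene; python3 -c "
from h import *
f=grab('side'); im=f['image'][140:320,230:450,::-1]; cv2.imwrite('pics/q_side.png',cv2.resize(im,None,fx=3.5,fy=3.3,interpolation=cv2.INTER_CUBIC))"
```

```text
t 21.95 tray [[-151.    -4.9]] z 49.6 F [ 0.1  0.9 -0.7] w 21.9
```

View pics/q_side.png

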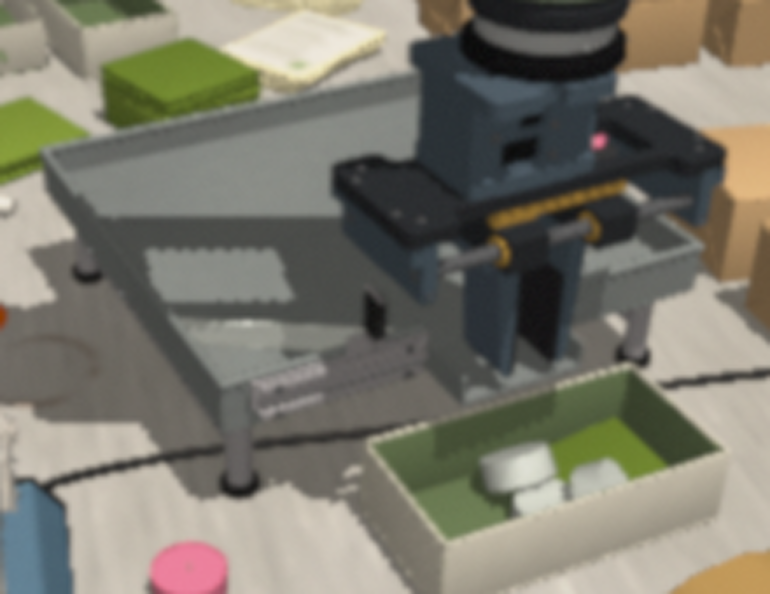

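All three are in the box. Now I lift, move over the tab and straddle it.

>>> {"method": "arm_command", "body": {"increments": [[[0,0,0],[-0.06,0,0],-0.52],[[0,0,0],[-0.115,0,0],-0.3],[[0,0,0],[-0.12,-0.02,-0.01],-0.12],[[0,0,0],[-0.12,-0.06,-0.02],-0.12],[[0,0,0],[-0.12,-0.1,-0.03],-0.12],[[0,0,0],[-0.12,-0.122,-0.03],-0.12],[[0,0,0],[-0.12,-0.122,-0.03],-0.12],[[0,0,0],[-0.12,-0.122,-0.03],-0.12]]}}

```text
time_s: 23.05
tool_pos: [503.6, -7.2, 121.4]
eef_rot: [1.018, 1.31, -1.026]
wrist_force: [0.4, -0.1, 0.7]
grip_width: 39.8
```

```bash
python3 look.py r side,scene; python3 -c "
from h import *
print(tinc(-133,68,116,0))"
```

```text
t 23.05 tray [[-131.4   67.4]] z 121.4 F [ 0.4 -0.1  0.7] w 39.8
(array([-0.006,  0.008,  0.   ]), array([ 0.0656, -0.0009,  0.0021]))
```

View pics/r_side.png

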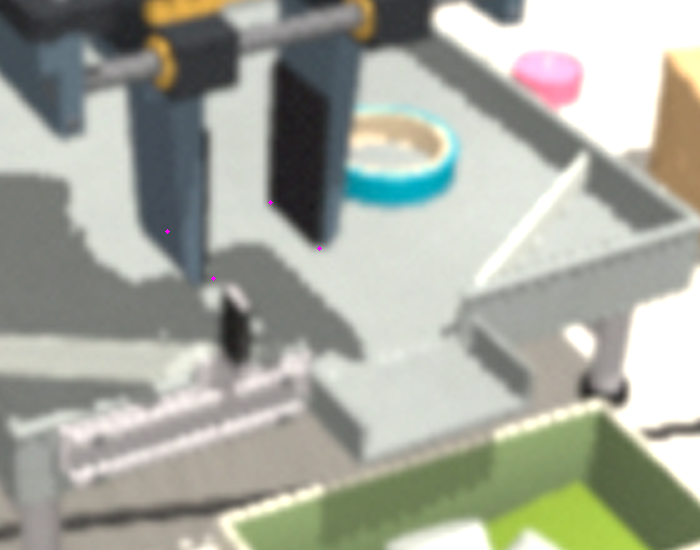

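View pics/r_scene.png

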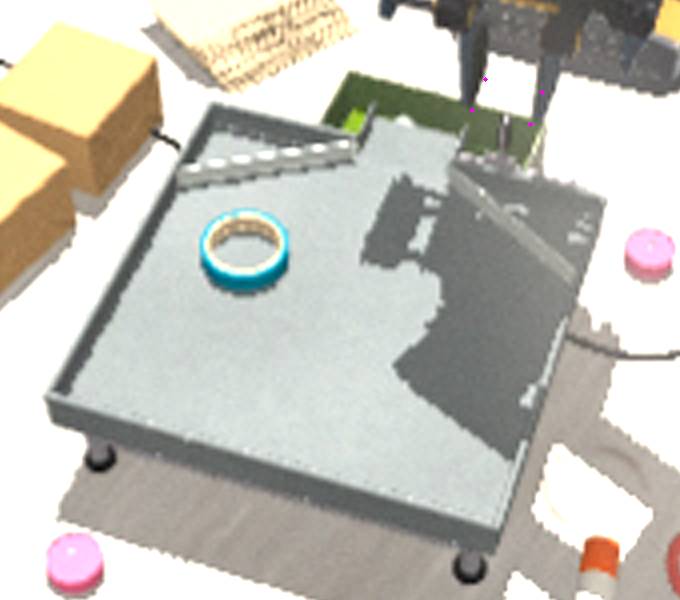

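>>> {"method": "arm_command", "body": {"increments": [[[0,0,0],[0.025,0,0.001],-0.12],[[0,0,0],[0.05,0,0.002],-0.12],[[0,0,0],[0.065,0,0.002],-0.12],[[0,0,0],[0.065,0,0.002],-0.12],[[0,0,0],[0.065,0.012,0.002],-0.12],[[0,0,0],[0.065,0.027,0.002],-0.12],[[0,0,0],[0.065,0.047,0.002],-0.12],[[0,0,0],[0.065,0.067,0.002],-0.12]]}}

```text
time_s: 24.15
tool_pos: [543.7, 1.4, 82.5]
eef_rot: [1.017, 1.31, -1.027]
wrist_force: [-1.0, -0.8, 1.5]
grip_width: 40.6
```

```bash
python3 look.py s side; python3 -c "
from h import *
print(tinc(-133,-17,116,0))"
```

```text
t 24.15 tray [[-133.3   26.5]] z 82.5 F [-1.  -0.8  1.5] w 40.6
(array([-0.006,  0.008, -0.002]), array([ 0.001 ,  0.0691, -0.001 ]))
```

View pics/s_side.png

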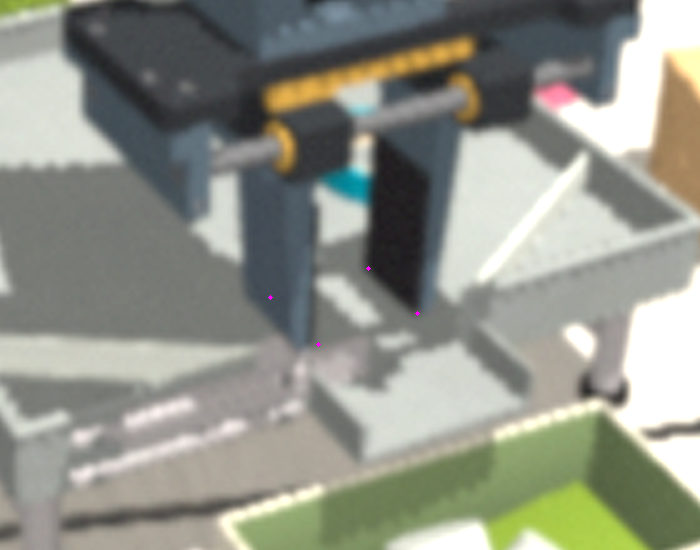

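>>> {"method": "arm_command", "body": {"increments": [[[0,0,0],[0,0.012,-0.001],-0.12],[[0,0,0],[0,0.026,-0.001],-0.12],[[0,0,0],[0,0.04,-0.001],-0.12],[[0,0,0],[0,0.052,-0.001],-0.12],[[0,0,0],[0,0.061,-0.001],-0.12],[[0,0,0],[0,0.067,-0.001],-0.12],[[0,0,0],[0,0.07,-0.001],-0.12],[[0,0,0],[0,0.071,-0.001],-0.12]]}}

```text
time_s: 25.2
tool_pos: [586.8, 13.1, 82.6]
eef_rot: [1.019, 1.309, -1.025]
wrist_force: [-1.0, -1.2, -1.5]
grip_width: 40.3
```

```bash
python3 look.py t side,scene
```

```text
t 25.2 tray [[-132.9  -18.1]] z 82.6 F [-1.  -1.2 -1.5] w 40.3
```

View pics/t_side.png

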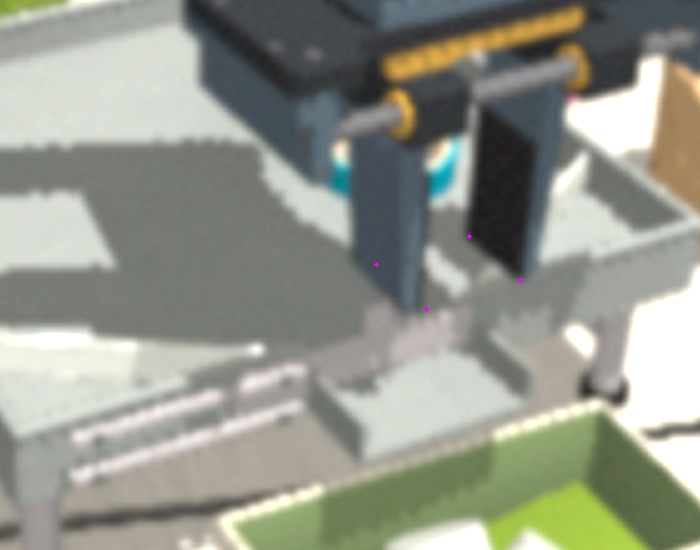

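>>> {"method": "arm_command", "body": {"increments": [[[0,0,0],[0,0.002,0],-0.12],[[0,0,0],[0,0.003,0],-0.12],[[0,0,0],[0,0.004,0],-0.12],[[0,0,0],[0,0.005,0],-0.12],[[0,0,0],[0,0.006,0],-0.12],[[0,0,0],[0,0.006,0],-0.12],[[0,0,0],[0,0.006,0],-0.12],[[0,0,0],[0,0.006,0],-0.12]]}}

```text
time_s: 26.3
tool_pos: [587.6, 13.3, 82.5]
eef_rot: [1.016, 1.312, -1.029]
wrist_force: [-7.9, -1.8, 3.5]
grip_width: 40.0
```

```bash
python3 look.py u side
```

```text
t 26.3 tray [[-132.8  -19.1]] z 82.5 F [-7.9 -1.8  3.5] w 40.0
```

View pics/u_side.png

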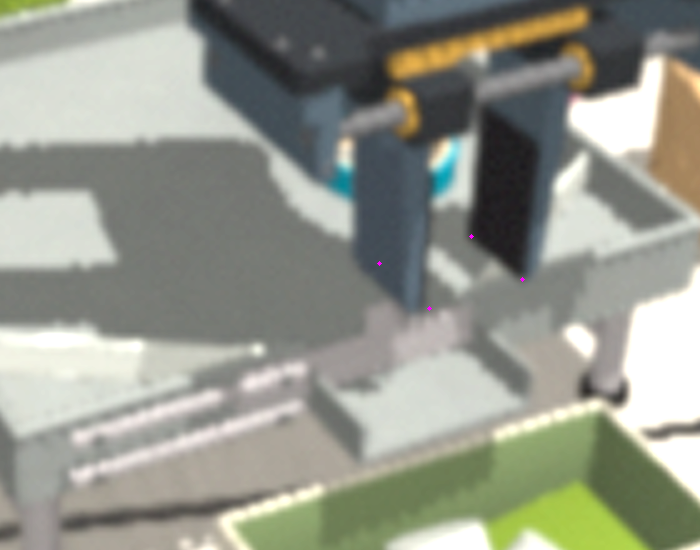

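The arm moved only 1 mm of the 4 mm commanded and the force rose to 8 N, so the gate is against its shut stop. I'll back off sideways and lift clear.

>>> {"method": "arm_command", "body": {"increments": [[[0,0,0],[0,-0.01,0],-0.12],[[0,0,0],[0,-0.025,0],-0.12],[[0,0,0],[-0.02,-0.025,0],-0.12],[[0,0,0],[-0.07,-0.025,0],-0.12],[[0,0,0],[-0.13,-0.025,0],-0.12],[[0,0,0],[-0.2,-0.025,0],-0.12],[[0,0,0],[-0.27,-0.025,0],-0.12],[[0,0,0],[-0.3,-0.025,0],-0.12]]}}

```text
time_s: 27.35
tool_pos: [574.9, 11.4, 266.8]
eef_rot: [1.019, 1.307, -1.024]
wrist_force: [0.0, 0.6, 0.3]
grip_width: 39.9
```

```bash
python3 look.py v scene; python3 -c "
from h import *
f=grab('side'); im=f['image'][140:320,230:450,::-1]; cv2.imwrite('pics/v_side.png',cv2.resize(im,None,fx=3.5,fy=3.3,interpolation=cv2.INTER_CUBIC))
grab('wrist','v_wrist.png')"
```

```text
t 27.35 tray [[-131.5   -6.3]] z 266.8 F [0.  0.6 0.3] w 39.9
```

View pics/v_side.png

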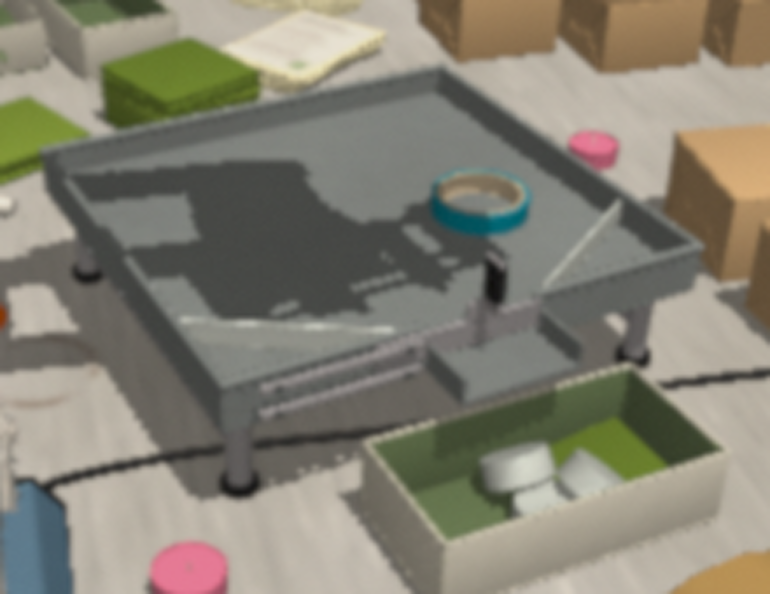

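View pics/v_wrist.png

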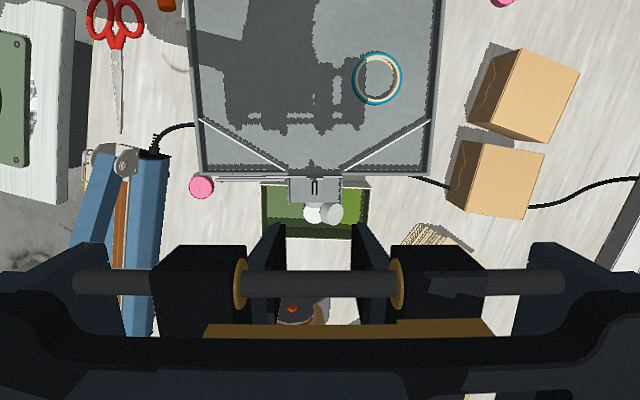

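Run:
```python
from h import *
a=grab('side')['image'].astype(int); 
b=cv2.imread('pics/v_wrist.png')
for _ in range(3): c=grab('side')['image'].astype(int)
print('motion in box', abs(a-c)[250:310,330:440].mean())
f=grab('wrist')
print(totray(plane(f,[(314.5,187)],135)))
im=f['image'][160:250,250:390,::-1]; cv2.imwrite('pics/x.png',cv2.resize(im,None,fx=5,fy=5,interpolation=cv2.INTER_CUBIC))
print(ctrl.get_state()['time_s'])
```

```text
motion in box 0.5820707070707071
[[-127.48186604    1.10767445]]
27.75
```

View pics/x.png

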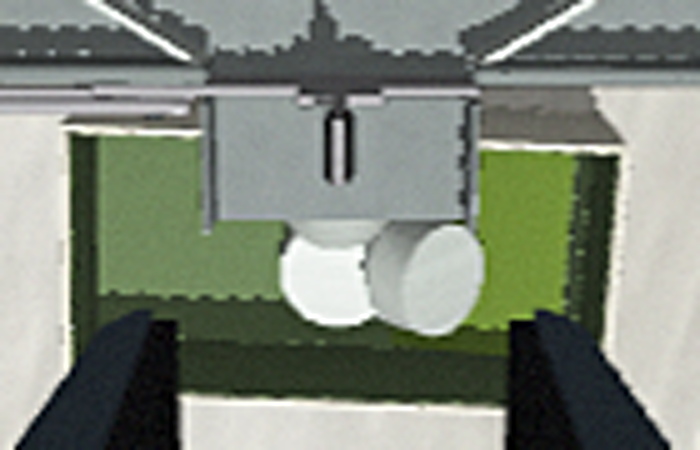

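```bash
python3 -c "
from rig import job
print(job.sign_off())"
```

```text
the job is handed in; nothing more can be done
None
```

I pushed the gate open to about 67 mm and swept the three tealights one at a time off the spout into the box. I then pushed the gate shut, lifted the arm clear and handed the job in at about 28 s of robot time.

- **Tealights:** the last pictures show all three inside the box, leaning on one another, with no visible motion over the last few frames.
- **Gate:** it is shut. I pushed it against its stop, where the arm moved only 1 mm of the 4 mm commanded and the force rose to about 8 N. The wrist camera afterwards put the tab at y ≈ 1 mm.
- **Everything else:** the tape roll stays on the tray floor, and the box looks unmoved. I did not measure the glue stick and coasters separately at the end, but the arm did not go near them.

Two checks disagreed along the way:
- **Fingertip height:** all three camera views put the real fingertips about 34 mm above the reported tool position. My first attempt to push the tab therefore passed above it without touching. I corrected for this in every later move.
- **Tray position:** my corner picks from the side view differed by about 10 mm from those in the scene view. The wrist view settled where the tray stands.

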